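# Hang three nesting trays on the drying hook

### The job

Hang the three steel trays by their eyes on the hook of the stand, open fronts towards the hook's free tip: the large one first, then the medium one nested in it, then the small one nested in that. Slide each along the bar and press it gently home, keeping a light push on for a moment, the large one against the stop collar and each next one against the tray behind it; the collar is only clamped by friction and must not be shoved out of its setting. Leave the trays hanging plumb and free, and leave the other things on the bench where they are.

Things in the scene. Friction and masses are not known exactly. Their poses are not given: they have to be found in the camera images.
- tray_large_eye (a point): Centre of the hanging eye of the largest of 3 alike steel trays, 85 mm above its lower edge: slot 18 wide (y), 30 tall, through in x. Tray 150 wide, 112 tall, stands on edge, z up, back to +x, open front -x; rims reach x -27, foot +7. Hub round the eye 36 wide, x -8..+8: hung hub to hub, trays stand 16 apart. Grip tab on top: 26 wide (y), 8 thick, 27..73 mm above this point; grip across y. 0.22 kg
- tray_medium_eye (a point): Centre of the hanging eye of the middle tray: 132 mm wide, 102 mm tall without the tab; the eye's centre is 75 mm above its lower edge. Eye, hub, depth, grip tab (but 38 wide; 27..73 mm above this point), axes and mass as on the largest tray.
- tray_small_eye (a point): Centre of the hanging eye of the smallest tray: 114 mm wide, 92 mm tall without the tab; the eye's centre is 65 mm above its lower edge. Eye, hub, depth, grip tab (but 50 wide; 27..73 mm above this point), axes and mass as on the largest tray.
- hook_tip (a point): Free end of the hook on a fixed stand: level steel bar 10 mm thick, axis 200 mm above the bench. The point lies on the axis, below the tip. +x runs along the bar to the post 150 mm behind, z up. The end (x 0..10) bends up 45 degrees; its metal reaches x = -5 mm and 15 mm above the axis. A hung tray's eye centre is 10 mm below the axis. Foot plate 12 mm thick, x 75..205, 140 wide.
- stop (a joint): How far (m) the stop collar has been pushed along the bar towards the post; 0 at the start. Aluminium ring with a thumb screw on the bar, 32 mm across, 12 thick, clamped by friction: it gives way at about 12 N, and over 4 mm counts as shoved. Its place is not measured: its front face is 65 to 95 mm behind the hook's tip point and must be felt for.
- amber_bottle: Bystander: small amber bottle, black cap, 40 mm across, 82 mm tall; origin at the centre of its underside.
- tape: Bystander: roll of tape lying flat, 66 mm across, 18 mm tall; origin at the centre of its underside.
- white_bottle: Bystander: white plastic bottle with red cap, 49 mm across, 100 mm tall; origin at the centre of its underside.
- beaker_b: Bystander: small glass beaker, 59 mm across, 61 mm tall; origin at the centre of its underside.
Mind the look-alikes: they are no part of the job. What is shaped like the part that bears tray_medium_eye but green is not meant.

How it is judged:
By the outcome, as a careful person would: the job done as asked, in the order asked, and still so for the second after the job is handed in, with the robot touching nothing.
It also fails if it takes over 72 s, if anything falls off the work surface, if the arm or the gripper's body presses on something with over 40 N, if the wrist force passes 120 N, or if a joint passes its speed limit or range.

### The arm

A 6-joint arm with a two-finger parallel gripper is mounted at the origin on a cart in front of the work surface, level with it; the furniture and walls round the work are solid. World frame = base frame: x ahead of the robot, y to its left, z up, the work surface at z = 0. Lengths are in m, angles in rad, forces in N, time in s.
With the tool pointing down it reaches from about 0.25 to 0.725 m from the base axis. Payload 4 kg.
Tool frame: the origin (TCP) lies where the fingers leave the gripper's body, on its centre line; the fingertips stand 73 mm ahead of it and the grasp point (between the pads) lies 54 mm ahead of it (bot.tip_reach is the z of the fingertips in the tool frame, in m); z points along the fingers, x is the direction in which the jaws open and shut, and the axes are right-handed (so a half turn about z gives the same grasp; the last joint's range is limited). The gripper opens to 85 mm and grips with 20 to 120 N. Pads are 22 mm wide; open, the fingers measure 114 mm over their backs; the gripper's body (76 mm by 85 mm) begins 54 mm behind the grasp point. The pads swing forward as they close: fully open they stand 13 mm farther back than shut.
Start: joints at [1.237, 0.241, 0.005, 1.335, 0, 1.571], TCP at [0.164, 0.472, 0.304] pointing down, gripper open.
Joint ranges: [-2.72, 2.72], [-1.05, 1.87], [-1.09, 1.28], [-1.99, 2.15], [-1.42, 1.44], [-3.14, 3.14]. Speed limits (rad/s): [2.79, 2.79, 3.14, 3.14, 3.14, 3.14].

### API

Orientations are given as a unit quaternion [x, y, z, w].
In Python, from workcell import bot, vision, job_done gives the robot as it stands.
- The arm moves only by the tool drive_tool, never from a script. Its argument "steps" is one flat list of numbers, 7 for each row, row after row: the shift along the tool's x, y, z in m, then the turn, a rotation vector about the tool's x, y, z in degrees, then the closure, from -1 (fully open) to 1 (shut). A call has 1 to 8 rows; each row shifts and turns the commanded pose from where the row before left it, along the tool's axes as they then stand; what a row does not reach is not made up. A row lasts 1/12 s, in which the tool goes at most 41.7 mm and 7.16 degrees, less where a joint would pass 70% of its speed; a pose out of reach is approached as far as the arm can. A call is refused whole if a number of a shift passes 0.0417 or a number of a turn 7.16, either way. A call with a gripper value outside its range is refused whole. The fingers move at their own pace and stop on an object; the grip force is fixed at half the most. Time passes only in rows, so rows that do not move let the fingers close. It gives the time, the measured TCP pose, the force and the opening at its end, in the units of the state.
- bot.get_obs(): the state, without advancing time (a new reading comes with each control period).
- vision.camera(name): name is "side" or "top" or "wrist"; returns (picture, depth): 400x640x3 uint8, red, green, blue; 400x640 float32, m along the optical axis (not along the pixel's ray), 0 where there is no reading.
- vision.camera_model(name): a dict with "mtx" (3x3 intrinsics, pixels), "rvec" (rotation vector, rad) and "tvec" (3), from world to camera coordinates, as OpenCV has them. Camera axes: x right, y down, z forward; pixel columns grow to the right and rows downward; lengths in m; the calibration is good to about 2 mm. The wrist camera is an equidistant fisheye: a pixel r from the principal point sees the ray r / f radians off the axis. A picture is of the moment at which its call begins: read the wrist's pose just before it. camera_model takes no time and is no camera call; for the wrist camera it gives the pose at the moment of the call.
- job_done(): hands the job in, once; it reports no verdict.
The state is a dict: "clock": time; "joint_pos": joint angles; "joint_vel": joint speeds; "tau": joint torques, N m; "eef_pos": TCP position; "tool_rot": TCP orientation; "ft_force": force on the tool from outside, world axes, zero at the start; "ft_torque": the same for the moment, N m; "grip_width": finger opening in m.
Only numpy, scipy, OpenCV 4.12 (cv2) and the standard library are available. Lean on these libraries where they do the work, as an engineer would, in place of code of your own. Each camera call takes 0.05 s, during which the arm holds its last target.

## Working session

There is one attempt and no reset: what is moved stays moved. The work goes in short steps, Python scripts to look and compute and a tool call to move; the robot and the scene stay as the last step left them, time stands still between calls to the robot, and variables do not carry over. Pictures are saved under pics/ and viewed, and the job is handed in when it is done.

Besides the shell and the picture viewer there is one more tool, called after "Emit:" as name(argument=value, ...) on one line, values as JSON. drive_tool: Moves the arm, as the interface text tells. Its arguments: {"type":"object","properties":{"steps":{"type":"array"}},"required":["steps"]}

```bash
mkdir -p pics; ls
cat > look.py <<'E'
import cv2,numpy as np,sys,pickle
from workcell import bot,vision
def snap(name,tag):
    m=vision.camera_model(name)
    p,d=vision.camera(name)
    pickle.dump((m,p,d),open(f'pics/{tag}.pkl','wb'))
    cv2.imwrite(f'pics/{tag}.png',cv2.cvtColor(p,cv2.COLOR_RGB2BGR))
    return m,p,d
E
python3 - <<'E'
from look import *
print(bot.get_obs())
for n in ['side','top','wrist']:
    m,p,d=snap(n,n+'0'); print(n,m)
E
```

```text
pics
{'clock': 0.0, 'joint_pos': array([ 1.23697873e+00,  2.41389580e-01,  3.70535732e-03,  1.33519577e+00,
       -2.42595485e-05,  1.57082483e+00]), 'joint_vel': array([ 0.00019566, -0.0018606 , -0.00016919, -0.00114334, -0.00084216,
        0.00081537]), 'tau': array([-1.98342525e-03, -3.72312570e+01,  2.52410209e+01,  1.68631616e-02,
       -1.41901978e-04, -2.42201429e-05]), 'eef_pos': array([0.16367139, 0.47193587, 0.30301729]), 'tool_rot': array([ 8.14763075e-01,  5.79793107e-01, -8.41795370e-04,  6.13953447e-04]), 'ft_force': array([ 0.14828042, -0.05744755, -0.67436764]), 'ft_torque': array([ 0.01389331, -0.00523097,  0.01820767]), 'grip_width': 0.08507064610425279}
side {'mtx': array([[459.6348196 ,   0.        , 326.89219304],
       [  0.        , 459.6348196 , 194.90550249],
       [  0.        ,   0.        ,   1.        ]]), 'rvec': array([ 1.97734861, -0.2953764 ,  0.21284637]), 'tvec': array([-0.38760368,  0.30660469,  0.67688613])}
top {'mtx': array([[465.69464612,   0.        , 314.27746497],
       [  0.        , 465.69464612, 204.4462859 ],
       [  0.        ,   0.        ,   1.        ]]), 'rvec': array([ 2.16009843, -2.14896465,  0.11255362]), 'tvec': array([0.32233252, 0.5173773 , 1.46768663])}
wrist {'mtx': array([[309.70691629,   0.        , 319.49800615],
       [  0.        , 309.70691629, 198.04641583],
       [  0.        ,   0.        ,   1.        ]]), 'rvec': array([-2.34528745, -1.67210091, -0.25444676]), 'tvec': array([-0.49917053, -0.04069462,  0.37945595])}
```

View pics/side0.png

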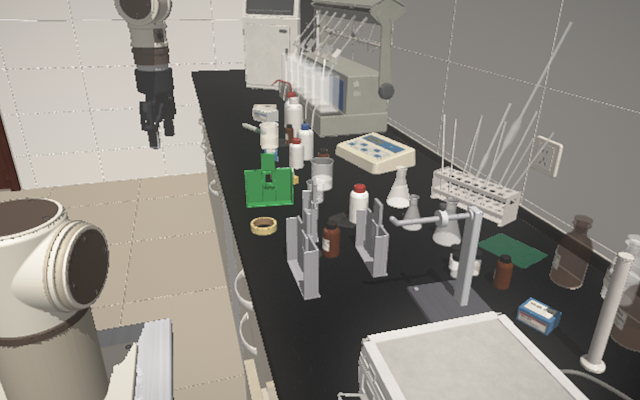

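View pics/top0.png

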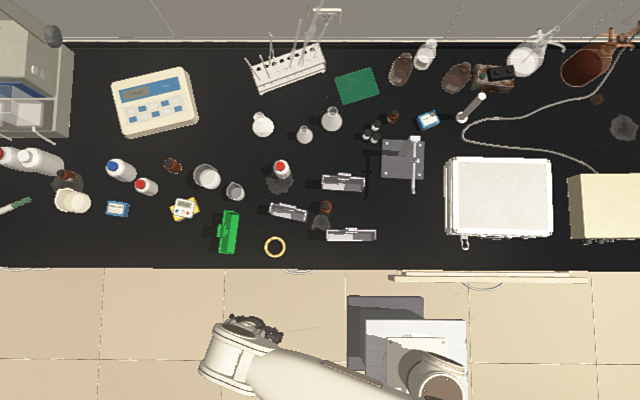

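View pics/wrist0.png

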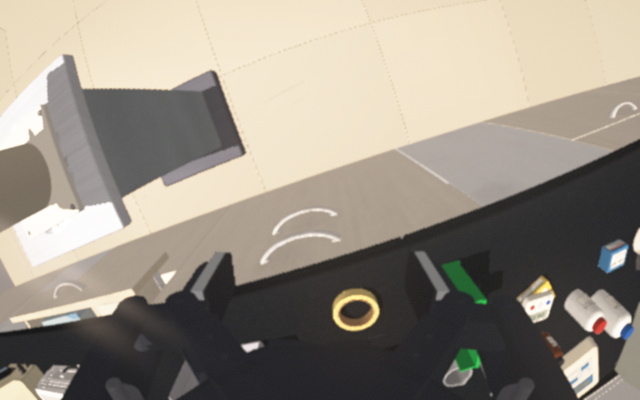

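```bash
cat >> look.py <<'E'
def load(tag): return pickle.load(open(f'pics/{tag}.pkl','rb'))
def cloud(m,d):
    K=m['mtx'];R=cv2.Rodrigues(np.array(m['rvec']))[0];t=np.array(m['tvec']).ravel()
    v,u=np.mgrid[:d.shape[0],:d.shape[1]]
    P=np.stack([(u-K[0,2])/K[0,0]*d,(v-K[1,2])/K[1,1]*d,d],-1)
    W=(P-t)@R
    W[d==0]=np.nan
    return W
def proj(m,X):
    return cv2.projectPoints(np.array(X,float).reshape(-1,3),np.array(m['rvec']),np.array(m['tvec']),m['mtx'],None)[0].reshape(-1,2)
def crop(tag,x0,y0,w,h,s,out):
    m,p,d=load(tag)
    c=cv2.resize(p[y0:y0+h,x0:x0+w],None,fx=s,fy=s,interpolation=cv2.INTER_CUBIC)
    cv2.imwrite(f'pics/{out}.png',c[...,::-1])
E
python3 - <<'E'
from look import *
crop('top0',255,115,180,135,4.4,'top0c')
crop('side0',230,140,260,190,3,'side0c')
m,p,d=load('top0');W=cloud(m,d)
for u,v in [(343,183),(351,235),(288,212),(415,140),(413,185),(390,135),(275,247),(281,167),(326,208)]:
    print((u,v),W[v,u].round(3))
for lo,hi in [(.08,.12),(.12,.145),(.145,.17),(.18,.24)]:
    M=(W[...,2]>lo)&(W[...,2]<hi)
    n,l,s,c=cv2.connectedComponentsWithStats(M.astype(np.uint8))
    for i in range(1,n):
        if s[i,4]>8 and 200<c[i,0]<440 and 100<c[i,1]<270: 
            q=W[l==i]; print(lo,hi,s[i],c[i].round(0),q.mean(0).round(3),q.min(0).round(3),q.max(0).round(3))
E
```

```text
(343, 183) [0.59  0.231 0.009]
(351, 235) [0.42  0.205 0.   ]
(288, 212) [0.494 0.411 0.003]
(415, 140) [0.683 0.033 0.208]
(413, 185) [0.553 0.041 0.202]
(390, 135) [ 0.755  0.074 -0.   ]
(275, 247) [ 0.379  0.453 -0.   ]
(281, 167) [0.625 0.428 0.098]
(326, 208) [0.499 0.288 0.08 ]
0.08 0.12 [328 107  10  12  67] [332. 111.] [0.803 0.269 0.101] [0.783 0.255 0.08 ] [0.817 0.283 0.117]
0.08 0.12 [254 112  11  12  73] [259. 117.] [0.784 0.5   0.1  ] [0.765 0.483 0.08 ] [0.8   0.515 0.115]
0.08 0.12 [303 125   5   8  14] [306. 128.] [0.754 0.353 0.085] [0.74  0.349 0.081] [0.763 0.362 0.091]
0.08 0.12 [300 126   3   7  10] [301. 129.] [0.75  0.369 0.083] [0.741 0.365 0.081] [0.761 0.371 0.087]
0.08 0.12 [402 144  11   8  37] [406. 149.] [0.684 0.04  0.099] [0.68  0.022 0.08 ] [0.697 0.049 0.119]
0.08 0.12 [274 160  15  15 136] [281. 167.] [0.628 0.43  0.092] [0.606 0.408 0.08 ] [0.651 0.452 0.104]
0.08 0.12 [194 164  24  23  93] [204. 174.] [0.604 0.672 0.086] [0.565 0.63  0.08 ] [0.637 0.704 0.094]
0.08 0.12 [322 175  43  13 151] [343. 178.] [0.59  0.234 0.098] [0.564 0.17  0.081] [0.
[... 780 characters left out ...]
[288. 206.] [0.499 0.404 0.135] [0.491 0.381 0.121] [0.508 0.426 0.144]
0.12 0.145 [217 225   6  12  25] [221. 231.] [0.422 0.603 0.134] [0.408 0.6   0.121] [0.441 0.611 0.145]
0.145 0.17 [406 141   7   5  18] [408. 144.] [0.685 0.044 0.157] [0.681 0.032 0.146] [0.696 0.049 0.169]
0.145 0.17 [338 173  10   3  21] [342. 174.] [0.595 0.24  0.148] [0.591 0.226 0.145] [0.598 0.253 0.152]
0.145 0.17 [217 224   4  13  27] [219. 230.] [0.424 0.606 0.148] [0.407 0.602 0.145] [0.443 0.611 0.152]
0.145 0.17 [348 228   9   3  27] [352. 229.] [0.429 0.212 0.155] [0.426 0.2   0.149] [0.432 0.224 0.163]
0.18 0.24 [408 136  13  58 308] [413. 159.] [0.628 0.039 0.206] [0.528 0.019 0.18 ] [0.696 0.053 0.233]
```

View pics/top0c.png

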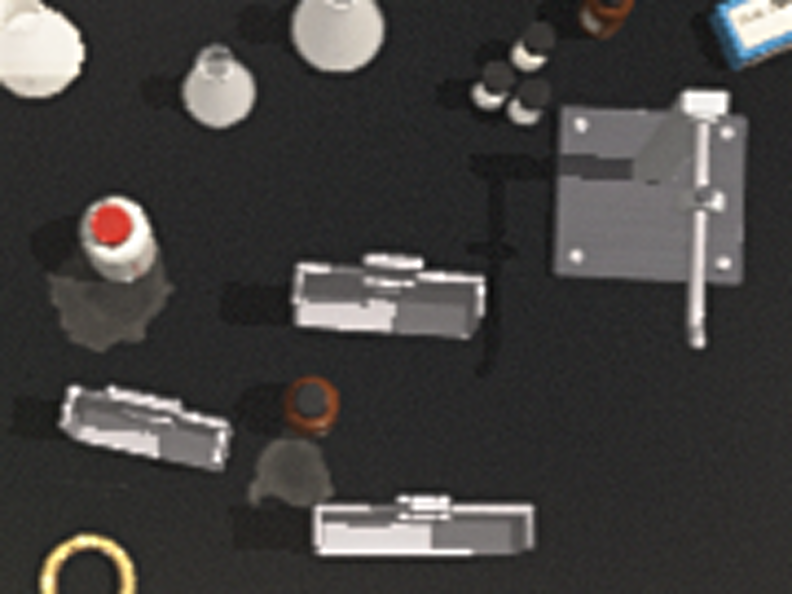

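View pics/side0c.png

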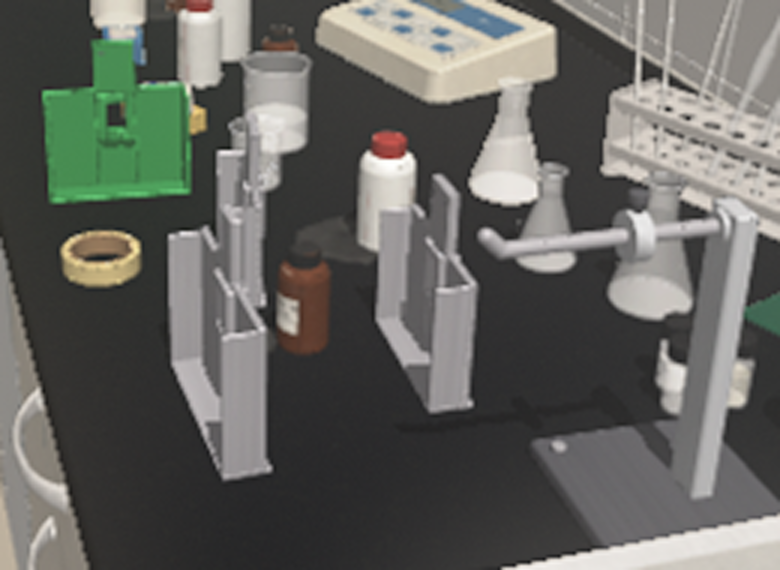

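```bash
cat >> look.py <<'E'
from scipy.spatial.transform import Rotation as Rn
def wcam():
    m=vision.camera_model('wrist'); R=cv2.Rodrigues(np.array(m['rvec']))[0]; t=np.array(m['tvec']).ravel()
    return R,-R.T@t
E
python3 - <<'E'
from look import *
o=bot.get_obs();R,c=wcam();T=Rn.from_quat(o['tool_rot']).as_matrix()
print('cam in tool',T.T@(c-o['eef_pos']),'axes cols(cam x,y,z) in tool\n',(T.T@R.T).round(3))
m,p,d=load('top0');W=cloud(m,d)
M=(W[...,2]>.19)&(W[...,2]<.225); M[:, :395]=0;M[:,430:]=0
ys=np.where(M.any(1))[0]
for v in ys[::4]:
    us=np.where(M[v])[0]; print(v,us.min(),us.max(),W[v,us].mean(0).round(4))
print(bot.tip_reach)
E
```

```text
cam in tool [ 0.0003177  -0.07603072 -0.06972468] axes cols(cam x,y,z) in tool
 [[ 1.     0.001 -0.   ]
 [-0.001  0.954  0.301]
 [ 0.001 -0.301  0.954]]
8 396 422 [1.0772 0.0467 0.2239]
12 395 429 [1.0747 0.0345 0.2062]
136 410 419 [0.6948 0.0349 0.2089]
140 409 419 [0.6831 0.0364 0.2083]
144 413 415 [0.6729 0.0354 0.2023]
148 413 415 [0.661  0.0357 0.2026]
152 412 415 [0.649  0.0376 0.2035]
156 412 415 [0.6375 0.0376 0.2023]
160 408 419 [0.6246 0.0417 0.2075]
164 412 415 [0.6144 0.0377 0.2007]
168 412 414 [0.6024 0.0396 0.2022]
172 412 414 [0.5911 0.0394 0.2001]
176 412 414 [0.5789 0.0402 0.2029]
180 412 414 [0.5674 0.0403 0.2023]
184 411 414 [0.5559 0.0418 0.2015]
188 411 414 [0.5443 0.042  0.2015]
192 412 414 [0.5311 0.0431 0.2128]
365 419 419 [0.0522 0.0312 0.1906]
369 415 418 [0.0445 0.041  0.204 ]
373 412 415 [0.034  0.0495 0.2047]
377 410 412 [0.0229 0.0561 0.2025]
381 410 412 [0.0147 0.058  0.2118]
385 409 411 [0.0027 0.0598 0.2058]
389 410 411 [-0.0069  0.0592  0.2087]
0.0726
```

Emit:
drive_tool(steps=[0,0,-0.03,0,0,-7,-1,0,0,-0.03,0,0,-7,-1,0,0,-0.03,0,0,-5.1,-1,-0.03,0.0233,0,0,0,0,-1,-0.03,0.0233,0,0,0,0,-1,-0.03,0.0233,0,0,0,0,-1,-0.03,0.0233,0,0,0,0,-1,-0.03,0.0233,0,0,0,0,-1])

```text
clock: 0.82
eef_pos: [0.2807, 0.3209, 0.3937]
tool_rot: [0.707, 0.707, -0.0, 0.0]
ft_force: [1.9, 0.1, 0.2]
grip_width: 0.0855
```

Emit:
drive_tool(steps=[-0.03,0.0233,0,0,0,0,-1,-0.03,0.0233,0,0,0,0,-1,-0.03,0.0233,0,0,0,0,-1,-0.03,0.0233,0,0,0,0,-1,-0.03,0.0233,0,0,0,0,-1,-0.03,0.0233,0,0,0,0,-1,0,0,0,0,0,0,-1])

```text
clock: 1.4
eef_pos: [0.4229, 0.1377, 0.3933]
tool_rot: [0.71, 0.704, -0.001, 0.001]
ft_force: [-0.8, -0.4, 0.4]
grip_width: 0.0856
```

Run:
```python
from look import *
o=bot.get_obs();print(o['clock'],o['eef_pos'],o['tool_rot'],o['joint_pos'])
snap('wrist','w1')
```

```text
1.4 [0.42294402 0.13765134 0.39326086] [ 7.10175761e-01  7.04023170e-01 -5.85207298e-04  1.19242600e-03] [ 0.31602692  0.10831979  0.07370888  1.53616209 -0.00265647  0.324728  ]
```

View pics/w1.png

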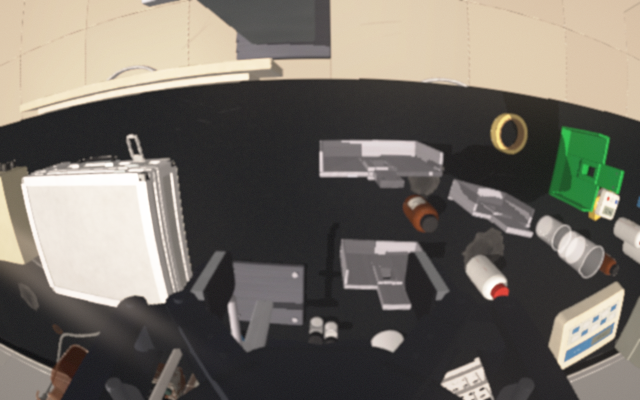

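Emit:
drive_tool(steps=[-0.02,0.035,0,0,0,0,-1,-0.02,0.035,0,0,0,0,-1,-0.02,0.035,0,0,0,0,-1,-0.02,0.035,0,0,0,0,-1,-0.02,0.035,0,0,0,0,-1,0,0,0,0,0,0,-1,0,0,0,0,0,0,-1])

```text
clock: 2.03
eef_pos: [0.5961, 0.0423, 0.3908]
tool_rot: [0.708, 0.707, -0.002, -0.002]
ft_force: [-0.3, 0.4, 0.9]
grip_width: 0.0857
```

Run:
```python
from look import *
o=bot.get_obs();print(o['clock'],o['eef_pos'],o['tool_rot'],o['joint_pos'])
snap('wrist','w2')
```

```text
2.0333 [0.5960569  0.0422871  0.39075093] [ 0.70762658  0.70658204 -0.00175573 -0.00183258] [7.06443189e-02 4.38359192e-01 5.09211971e-01 1.64670309e+00
 4.70340463e-04 7.21203431e-02]
```

View pics/w2.png

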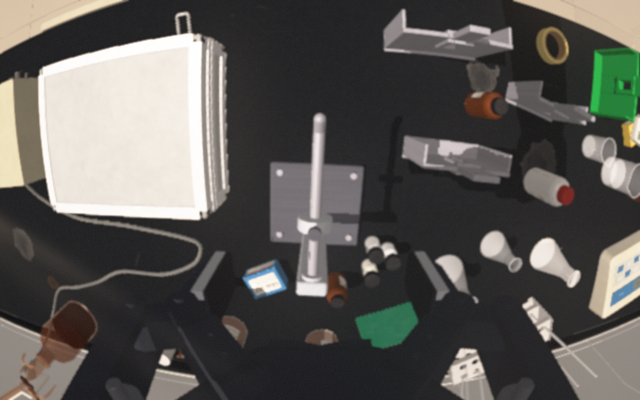

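```bash
cat >> look.py <<'E'
def fcloud(m,d):
    K=m['mtx'];R=cv2.Rodrigues(np.array(m['rvec']))[0];t=np.array(m['tvec']).ravel()
    v,u=np.mgrid[:d.shape[0],:d.shape[1]]
    a=(u-K[0,2])/K[0,0];b=(v-K[1,2])/K[1,1];th=np.hypot(a,b)+1e-9
    k=np.tan(np.minimum(th,1.5))/th
    P=np.stack([a*k*d,b*k*d,d],-1); W=(P-t)@R; W[d==0]=np.nan
    return W
E
python3 - <<'E'
from look import *
m,p,d=load('w2');W=fcloud(m,d)
C=W[150:250,280:360]
M=(W[...,2]>.185)&(W[...,2]<.24); M[:,:290]=0;M[:,345:]=0; 
for v in range(108,300,6):
    us=np.where(M[v])[0]
    if len(us): print(v,us.min(),us.max(),W[v,us].mean(0).round(4), W[v,us,1].min().round(4),W[v,us,1].max().round(4))
crop('w2',270,95,100,215,3.7,'w2h'); crop('w2',370,0,230,220,3.4,'w2t')
E
```

```text
114 315 324 [0.5276 0.0423 0.2122] 0.0387 0.0459
120 314 325 [0.5324 0.0423 0.2138] 0.0379 0.0466
126 314 325 [0.5374 0.0423 0.2098] 0.0378 0.0467
132 314 324 [0.5427 0.0418 0.2051] 0.0377 0.046
138 313 324 [0.5479 0.0414 0.2036] 0.0368 0.046
144 313 324 [0.5529 0.0414 0.2038] 0.0368 0.046
150 313 324 [0.558  0.0414 0.2036] 0.0368 0.046
156 313 323 [0.5631 0.041  0.2041] 0.0368 0.0452
162 312 323 [0.5683 0.0406 0.2034] 0.0359 0.0452
168 312 323 [0.5735 0.0406 0.2034] 0.0358 0.0452
174 312 323 [0.5787 0.0406 0.2034] 0.0358 0.0453
180 311 321 [0.5839 0.0393 0.2038] 0.0349 0.0435
186 311 321 [0.5892 0.0392 0.2037] 0.0349 0.0435
192 310 321 [0.5946 0.0388 0.2036] 0.034 0.0436
198 310 321 [0.6    0.0388 0.2038] 0.034 0.0436
204 310 320 [0.6056 0.0383 0.2036] 0.0339 0.0427
210 310 320 [0.6109 0.0383 0.2043] 0.0339 0.0427
216 298 330 [0.618  0.0373 0.2003] 0.0229 0.0518
222 297 331 [0.6194 0.0375 0.2114] 0.0221 0.0525
228 297 331 [0.6235 0.0375 0.215 ] 0.022 0.0526
234 307 324 [0.625  0.039  0.2244] 0.0319 0.0462
240 309 319 [0.6313 0.0376 0.2228] 0.0326 0.0418
246 309 318 [0.6463 0.0367 0.2037] 0.0326 0.0409
252 308 318 [0.6525 0.0362 0.2037] 0.0314 0.0408
258 308 318 [0.6587 0.0362 0.2041] 0.0314 0.0408
264 308 318 [0.6657 0.0361 0.2032] 0.0313 0.0408
270 299 326 [0.677  0.0354 0.1952] 0.0214 0.0489
276 297 326 [0.6788 0.0345 0.2038] 0.02 0.0487
282 296 326 [0.6821 0.0341 0.2094] 0.0195 0.0485
288 296 326 [0.6877 0.0341 0.2116] 0.0196 0.0485
294 298 325 [0.6947 0.0343 0.2116] 0.0213 0.0476
```

View pics/w2h.png

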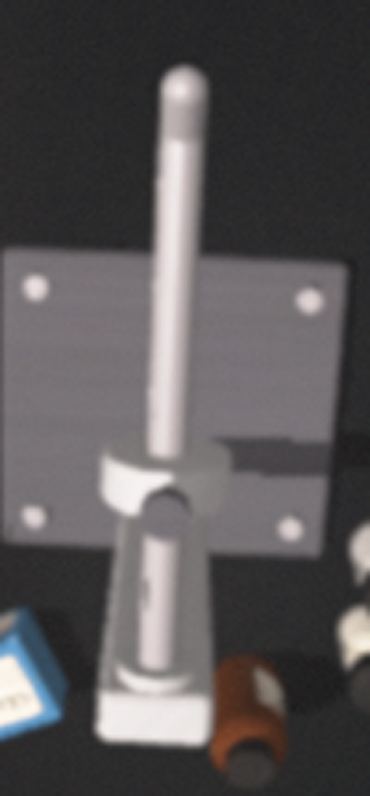

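View pics/w2t.png

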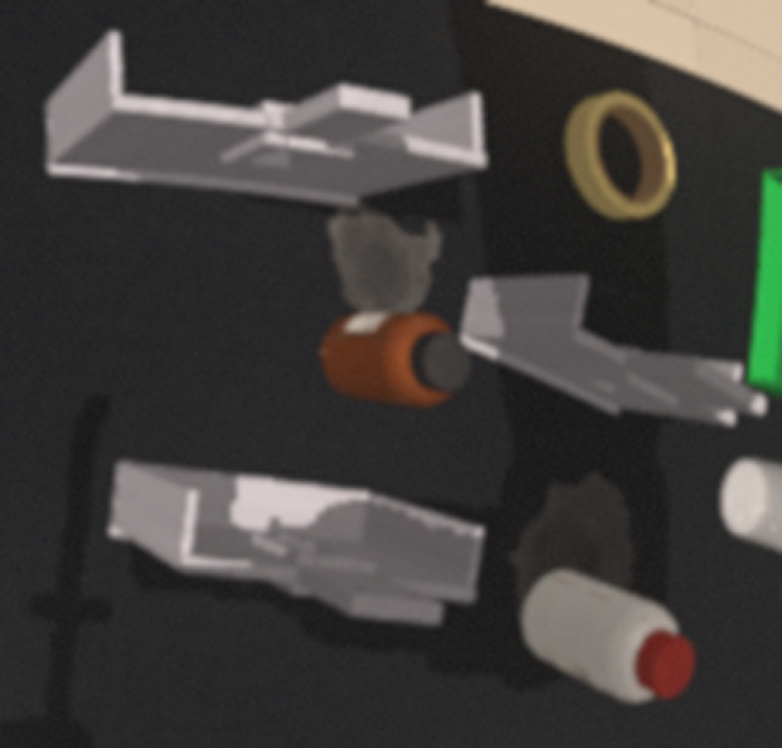

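```bash
cat > meas.py <<'E'
from look import *
def tabs(W,boxes):
    for name,(x0,x1,y0,y1,h) in boxes.items():
        X,Y,Z=W[...,0],W[...,1],W[...,2]
        B=(X>x0)&(X<x1)&(Y>y0)&(Y<y1)
        T=B&(Z>h+.041-.005)&(Z<h+.051)
        q=W[T]
        R_=B&(Z>h-.012)&(Z<h+.004); r=W[R_]
        def ang(q):
            if len(q)<5: return None
            c=q[:,:2].mean(0);u,s,v=np.linalg.svd(q[:,:2]-c); a=np.degrees(np.arctan2(-v[0,0],v[0,1])); return round((a+90)%180-90,1)
        if len(q): print(name,'tabtop n',len(q),np.median(q,0).round(4),'min',q.min(0).round(3),'max',q.max(0).round(3),ang(q), '| rim',len(r),r.mean(0).round(3) if len(r) else '',ang(r))
boxes=dict(L=(.36,.47,.12,.30,.112),M=(.54,.64,.14,.32,.102),S=(.44,.55,.32,.48,.092))
E
python3 - <<'E'
from meas import *
for t,f in [('top0',cloud),('side0',cloud),('w1',fcloud),('w2',fcloud)]:
    m,p,d=load(t); print(t); tabs(f(m,d),boxes)
crop('w1',310,120,240,190,3.3,'w1t')
E
```

```text
top0
L tabtop n 26 [0.4292 0.2123 0.1553] min [0.426 0.2   0.149] max [0.432 0.224 0.162] 0.7 | rim 112 [0.425 0.214 0.109] 0.4
M tabtop n 40 [0.5937 0.2349 0.1463] min [0.588 0.217 0.139] max [0.598 0.253 0.152] -4.9 | rim 122 [0.59  0.234 0.099] -4.7
S tabtop n 47 [0.4985 0.4026 0.1368] min [0.492 0.381 0.13 ] max [0.508 0.426 0.143] -12.3 | rim 84 [0.494 0.405 0.089] -11.5
side0
L tabtop n 53 [0.4263 0.2075 0.1565] min [0.424 0.198 0.148] max [0.432 0.226 0.16 ] 2.4 | rim 348 [0.421 0.2   0.108] 0.3
M tabtop n 64 [0.5915 0.2296 0.1468] min [0.588 0.214 0.138] max [0.598 0.251 0.15 ] -1.7 | rim 292 [0.586 0.227 0.097] -3.5
S tabtop n 41 [0.4957 0.3979 0.138 ] min [0.49  0.38  0.128] max [0.506 0.429 0.14 ] -12.6 | rim 138 [0.491 0.401 0.087] -7.2
w1
L tabtop n 242 [0.4273 0.2111 0.1572] min [0.424 0.199 0.149] max [0.432 0.224 0.16 ] 0.1 | rim 1024 [0.424 0.209 0.109] 1.0
M tabtop n 251 [0.5913 0.234  0.1468] min [0.588 0.216 0.138] max [0.599 0.254 0.149] -3.0 | rim 526 [0.587 0.208 0.098] -6.0
S tabtop n 202 [0.4977 0.4028 0.1371] min [0.49  0.379 0.128] max [0.507 0.43  0.14 ] -11.4 | rim 460 [0.491 0.399 0.087] -11.1
w2
L tabtop n 196 [0.4297 0.2089 0.1571] min [0.424 0.198 0.148] max [0.433 0.224 0.16 ] -1.4 | rim 953 [0.427 0.205 0.109] 0.7
M tabtop n 229 [0.5932 0.2312 0.1471] min [0.589 0.216 0.138] max [0.598 0.253 0.149] -3.0 | rim 674 [0.588 0.227 0.098] -3.0
S tabtop n 176 [0.4997 0.3997 0.1368] min [0.491 0.378 0.128] max [0.508 0.43  0.14 ] -13.0 | rim 370 [0.493 0.386 0.088] -14.8
```

View pics/w1t.png

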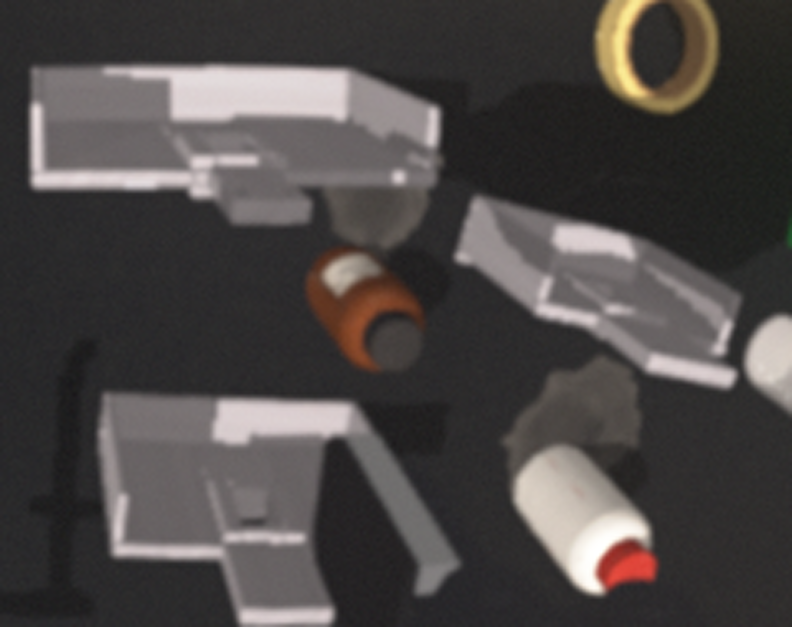

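Emit:
drive_tool(steps=[0.0241,-0.024,0.0128,0,0,0,-1,0.0241,-0.024,0.0128,0,0,0,-1,0.0241,-0.024,0.0128,0,0,0,-1,0.0241,-0.024,0.0128,0,0,0,-1,0.0241,-0.024,0.0128,0,0,0,-1,0.0241,-0.024,0.0128,0,0,0,-1,0.0241,-0.024,0.0128,0,0,0,-1,0,0,0,0,0,0,-1])

```text
clock: 2.75
eef_pos: [0.4199, 0.2141, 0.303]
tool_rot: [0.704, 0.71, -0.002, -0.002]
ft_force: [-0.6, -0.6, 0.7]
grip_width: 0.0854
```

Emit:
drive_tool(steps=[0,0,0,0,0,0,-1])

```text
clock: 2.83
eef_pos: [0.4236, 0.2126, 0.3049]
tool_rot: [0.705, 0.709, -0.0, -0.0]
ft_force: [0.1, -0.1, 0.3]
grip_width: 0.0854
```

Run:
```python
from meas import *
o=bot.get_obs();print(o['clock'],o['eef_pos'],o['tool_rot'],Rn.from_quat(o['tool_rot']).as_matrix().round(4).tolist())
m,p,d=snap('wrist','w3'); tabs(fcloud(m,d),boxes)
```

```text
2.8333 [0.42363955 0.212594   0.30489754] [ 7.05111994e-01  7.09095952e-01 -1.14937322e-06 -7.77697733e-05] [[-0.0056, 1.0, -0.0001], [1.0, 0.0056, 0.0001], [0.0001, -0.0001, -1.0]]
L tabtop n 464 [0.4268 0.2122 0.1574] min [0.424 0.199 0.148] max [0.433 0.225 0.16 ] 0.4 | rim 1992 [0.424 0.213 0.109] 0.2
S tabtop n 388 [0.4972 0.4005 0.1369] min [0.49  0.38  0.128] max [0.508 0.43  0.139] -11.4 | rim 845 [0.491 0.399 0.088] -11.5
```

View pics/w3.png

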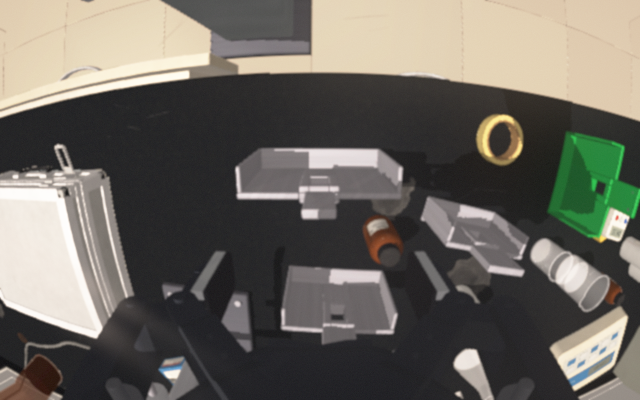

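Emit:
drive_tool(steps=[0,0,0.03,0,0,0,-1,0,0,0.03,0,0,0,-1,0,0,0.025,0,0,0,-1,0,0,0,0,0,0,-1,0,0,0,0,0,0,-1])

```text
clock: 3.3
eef_pos: [0.4269, 0.2103, 0.2194]
tool_rot: [0.708, 0.707, -0.001, -0.0]
ft_force: [0.2, -0.3, 0.8]
grip_width: 0.0855
```

Emit:
drive_tool(steps=[0.001,0.0013,0.029,0,0,0,-1,0,0,0,0,0,0,-1,0,0,0,0,0,0,0.2,0,0,0,0,0,0,1,0,0,0,0,0,0,1,0,0,0,0,0,0,1,0,0,0,0,0,0,1])

```text
clock: 3.88
eef_pos: [0.4288, 0.2122, 0.1914]
tool_rot: [0.707, 0.707, 0.001, 0.0]
ft_force: [0.8, -4.2, 9.9]
grip_width: 0.0256
```

Emit:
drive_tool(steps=[0,0,0,0,0,0,1,0,0,0,0,0,0,1,0,0,0,0,0,0,1])

```text
clock: 4.13
eef_pos: [0.429, 0.212, 0.1916]
tool_rot: [0.707, 0.707, 0.001, 0.001]
ft_force: [0.1, -1.7, 6.5]
grip_width: 0.0251
```

Emit:
drive_tool(steps=[0,0,-0.02,0,0,0,1,0,0,-0.035,0,0,0,1,0,0,-0.035,0,0,0,1,-0.02,0.008,-0.028,0,0,0,1,-0.033,0.014,0,0,0,0,1,-0.033,0.014,0,0,0,0,1,-0.033,0.014,0,0,0,0,1,-0.028,0.012,0,0,0,0,1])

```text
clock: 4.8
eef_pos: [0.4903, 0.0631, 0.308]
tool_rot: [0.707, 0.707, -0.0, -0.0]
ft_force: [0.0, 0.8, -2.9]
grip_width: 0.0246
```

Emit:
drive_tool(steps=[-0.02,0.008,0,0,0,0,1,0,0,0,0,0,1.5,1,0,0,0,0,0,1.4,1,0,0,0,0,0,0,1,0,0,0,0,0,0,1,0,0,0,0,0,0,1])

```text
clock: 5.3
eef_pos: [0.4979, 0.0457, 0.3081]
tool_rot: [0.724, 0.689, -0.0, -0.0]
ft_force: [-0.1, 0.4, -1.8]
grip_width: 0.0249
```

Run:
```python
from meas import *
o=bot.get_obs();print(o['clock'],o['eef_pos'],Rn.from_quat(o['tool_rot']).as_matrix().round(4).tolist(),o['ft_force'],o['grip_width'])
snap('wrist','w4');snap('side','s4');crop('s4',300,120,260,195,3,'s4c')
```

```text
5.3 [0.49785037 0.04568164 0.30810515] [[0.0493, 0.9988, -0.0007], [0.9988, -0.0493, 0.0001], [0.0, -0.0007, -1.0]] [-0.05948238  0.40668167 -1.81866092] 0.024889728374866076
```

View pics/w4.png

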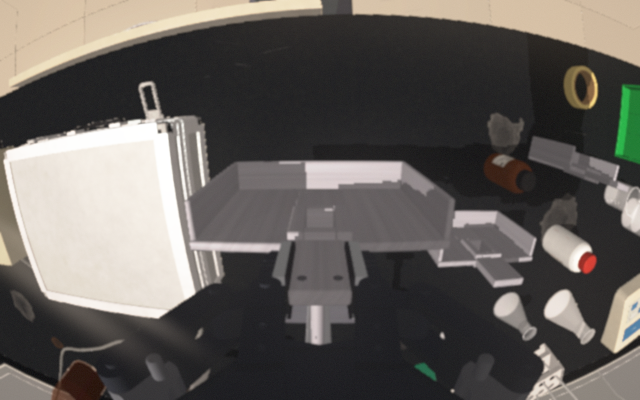

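View pics/s4c.png

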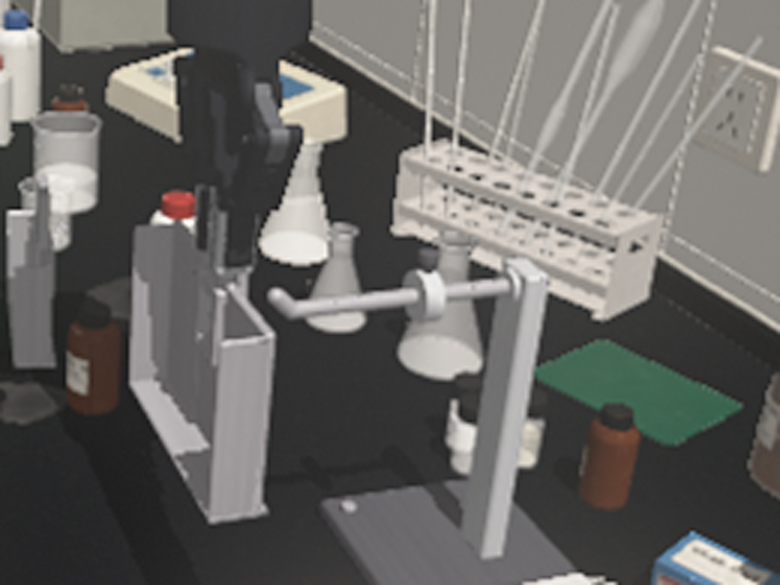

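Run:
```python
from meas import *
m,p,d=load('w4');W=fcloud(m,d)
for u in (235,270,360,400):
    print(u,[W[v,u].round(4).tolist() for v in range(170,250,12)])
m,p,d=load('s4');W=cloud(m,d)
B=(W[...,0]>.44)&(W[...,0]<.53)&(W[...,1]>-.05)&(W[...,1]<.13)&(W[...,2]>.1)&(W[...,2]<.26)
q=W[B];print(q.min(0),q.max(0),len(q))
```

```text
235 [[0.4721, -0.0243, 0.1289], [0.4817, -0.0245, 0.1323], [0.4909, -0.0245, 0.1367], [0.4918, -0.0168, 0.166], [0.4923, -0.0104, 0.19], [0.4922, -0.0049, 0.2109], [0.492, -0.0003, 0.2284]]
270 [[0.4759, 0.0042, 0.1198], [0.4858, 0.0037, 0.1224], [0.4926, 0.0052, 0.136], [0.493, 0.0098, 0.1658], [0.4931, 0.0136, 0.1904], [0.4932, 0.0165, 0.2101], [0.4937, 0.0188, 0.2258]]
360 [[0.4795, 0.0813, 0.1202], [0.4901, 0.0811, 0.1205], [0.4955, 0.0788, 0.138], [0.4957, 0.0752, 0.167], [0.4958, 0.0723, 0.1905], [0.4955, 0.0698, 0.2107], [0.4959, 0.068, 0.2259]]
400 [[0.4807, 0.1165, 0.1205], [0.4917, 0.1169, 0.1199], [0.497, 0.1124, 0.1381], [0.4973, 0.1052, 0.1668], [0.4971, 0.0991, 0.191], [0.4967, 0.0941, 0.2113], [0.4962, 0.0899, 0.2284]]
[ 0.46561541 -0.03077133  0.11686982] [0.52991088 0.1224706  0.25978106] 3722
```

Emit:
drive_tool(steps=[-0.0014,0,-0.0035,0,0,0,1,0,0,0,0,0,0,1,0,0.01,0,0,0,0,1,0,0.01,0,0,0,0,1,0,0.005,0,0,0,0,1,0,0,0,0,0,0,1])

```text
clock: 5.9
eef_pos: [0.524, 0.0423, 0.3118]
tool_rot: [0.725, 0.689, 0.0, 0.0]
ft_force: [-0.3, -0.2, -2.3]
grip_width: 0.0251
```

Emit:
drive_tool(steps=[0,0,0,0,0,0,1])

```text
clock: 5.98
eef_pos: [0.523, 0.0423, 0.3116]
tool_rot: [0.725, 0.689, -0.0, -0.0]
ft_force: [0.3, -0.2, -2.8]
grip_width: 0.0252
```

Emit:
drive_tool(steps=[0.0005,0.008,0,0,0,0,1,0,0.008,0,0,0,0,1,0,0.008,0,0,0,0,1,0,0.008,0,0,0,0,1,0,0.008,0,0,0,0,1,0,0,0,0,0,0,1,0,0,0,0,0,0,1])

```text
clock: 6.57
eef_pos: [0.5635, 0.0407, 0.3113]
tool_rot: [0.725, 0.689, -0.0, -0.0]
ft_force: [-0.8, -0.3, -2.4]
grip_width: 0.0251
```

Run:
```python
from meas import *
o=bot.get_obs();print(o['clock'],o['eef_pos'],o['ft_force'],o['ft_torque'])
snap('side','s5');crop('s5',300,120,260,195,3,'s5c')
```

```text
6.5667 [0.56353332 0.04065491 0.31132899] [-0.75943188 -0.29190415 -2.3887052 ] [ 0.0210452  -0.01234224  0.01241726]
```

View pics/s5c.png

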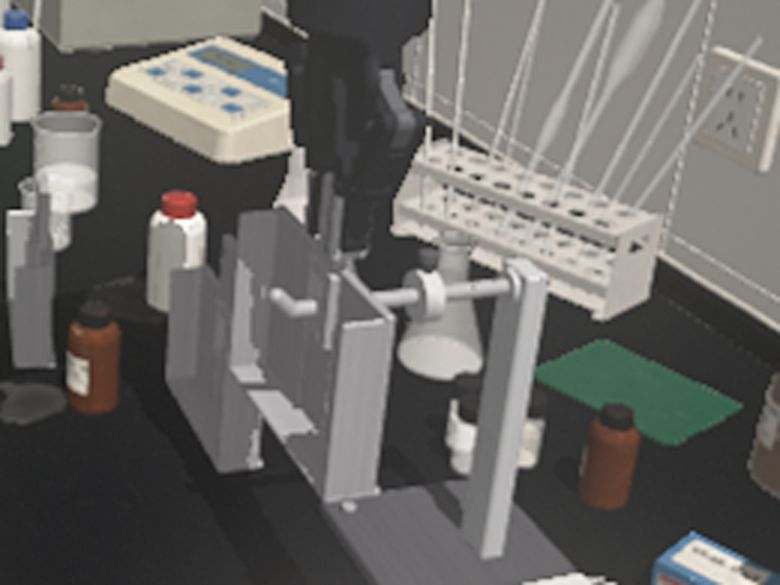

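Emit:
drive_tool(steps=[0,0.003,0.005,0,0,0,1,0,0.005,0.005,0,0,0,1,0,0.006,0.0035,0,0,0,1,0,0.006,0,0,0,0,1,0,0,0,0,0,0,1,0,0,0,0,0,0,1])

```text
clock: 7.12
eef_pos: [0.5834, 0.0397, 0.298]
tool_rot: [0.725, 0.689, -0.0, -0.0]
ft_force: [0.3, 0.6, -2.4]
grip_width: 0.0249
```

Emit:
drive_tool(steps=[0,0.004,0,0,0,0,1,0,0.004,0,0,0,0,1,0,0.004,0,0,0,0,1,0,0.004,0,0,0,0,1,0,0.001,0,0,0,0,1,0,0.001,0,0,0,0,1,0,0,0,0,0,0,1])

```text
clock: 7.7
eef_pos: [0.6012, 0.0388, 0.2982]
tool_rot: [0.725, 0.689, -0.0, -0.0]
ft_force: [-0.1, 0.5, -2.7]
grip_width: 0.0248
```

Emit:
drive_tool(steps=[0,0.001,0,0,0,0,1,0,0.001,0,0,0,0,1])

```text
clock: 7.87
eef_pos: [0.6029, 0.0387, 0.2983]
tool_rot: [0.725, 0.689, -0.0, -0.0]
ft_force: [-0.3, 0.1, -2.4]
grip_width: 0.0251
```

Emit:
drive_tool(steps=[0,0.001,0,0,0,0,1,0,0,0,0,0,0,1])

```text
clock: 8.03
eef_pos: [0.6042, 0.0386, 0.2983]
tool_rot: [0.725, 0.689, 0.0, 0.0]
ft_force: [0.0, 0.0, -1.2]
grip_width: 0.0251
```

Emit:
drive_tool(steps=[0,0.001,0,0,0,0,1,0,0,0,0,0,0,1])

```text
clock: 8.2
eef_pos: [0.6051, 0.0386, 0.2983]
tool_rot: [0.725, 0.689, 0.0, 0.0]
ft_force: [0.0, 0.4, -3.1]
grip_width: 0.025
```

Noise is about ±0.7 N. I'll keep creeping.

Emit:
drive_tool(steps=[0,0.001,0,0,0,0,1,0,0,0,0,0,0,1])

```text
clock: 8.37
eef_pos: [0.6062, 0.0385, 0.2983]
tool_rot: [0.725, 0.689, 0.0, 0.0]
ft_force: [0.4, -0.3, -1.5]
grip_width: 0.0246
```

Emit:
drive_tool(steps=[0,0.001,0,0,0,0,1,0,0,0,0,0,0,1])

```text
clock: 8.53
eef_pos: [0.6072, 0.0385, 0.2983]
tool_rot: [0.725, 0.689, 0.0, 0.0]
ft_force: [0.9, 0.4, -2.6]
grip_width: 0.0253
```

Emit:
drive_tool(steps=[0,0.0006,0,0,0,0,1,0,0,0,0,0,0,1])

```text
clock: 8.7
eef_pos: [0.6077, 0.0384, 0.2983]
tool_rot: [0.725, 0.689, 0.0, 0.0]
ft_force: [0.2, -0.1, -3.1]
grip_width: 0.0252
```

Emit:
drive_tool(steps=[0,0.0006,0,0,0,0,1,0,0,0,0,0,0,1])

```text
clock: 8.87
eef_pos: [0.6083, 0.0384, 0.2983]
tool_rot: [0.725, 0.689, 0.0, 0.0]
ft_force: [-0.5, 0.7, -2.1]
grip_width: 0.0249
```

Emit:
drive_tool(steps=[0,0.0006,0,0,0,0,1,0,0,0,0,0,0,1])

```text
clock: 9.03
eef_pos: [0.6089, 0.0384, 0.2983]
tool_rot: [0.725, 0.689, 0.0, 0.0]
ft_force: [0.5, -0.1, -2.2]
grip_width: 0.0251
```

Emit:
drive_tool(steps=[0,0.0006,0,0,0,0,1,0,0,0,0,0,0,1])

```text
clock: 9.2
eef_pos: [0.6095, 0.0384, 0.2983]
tool_rot: [0.725, 0.689, 0.0, 0.0]
ft_force: [-0.2, -0.3, -3.0]
grip_width: 0.0253
```

Emit:
drive_tool(steps=[0,0.0006,0,0,0,0,1,0,0,0,0,0,0,1])

```text
clock: 9.37
eef_pos: [0.6101, 0.0384, 0.2983]
tool_rot: [0.725, 0.689, 0.0, 0.0]
ft_force: [-0.7, 0.3, -2.6]
grip_width: 0.0248
```

Emit:
drive_tool(steps=[0,0.0006,0,0,0,0,1,0,0,0,0,0,0,1])

```text
clock: 9.53
eef_pos: [0.6107, 0.0383, 0.2983]
tool_rot: [0.725, 0.689, 0.0, 0.0]
ft_force: [-0.2, 0.4, -3.2]
grip_width: 0.025
```

Run:
```python
from meas import *
o=bot.get_obs();print(o['clock'],o['eef_pos'],o['ft_force'],o['ft_torque'])
m,p,d=snap('side','s6');crop('s6',380,170,130,100,6,'s6c');W=cloud(m,d)
M=(W[...,0]>.56)&(W[...,0]<.66)&(W[...,2]>.17)&(W[...,2]<.23)&(W[...,1]<.06)&(W[...,1]>.0)
vs,us=np.where(M)
for v in range(vs.min(),vs.max(),3):
    print(v,[(u,*W[v,u].round(3)) for u in range(410,450,4)])
```

```text
9.5333 [0.61070291 0.03831663 0.29830974] [-0.22512688  0.42249126 -3.15198365] [ 0.0659716  -0.00193001  0.01809633]
199 [(410, np.float64(0.602), np.float64(0.112), np.float64(0.207)), (414, np.float64(0.609), np.float64(0.11), np.float64(0.206)), (418, np.float64(0.61), np.float64(0.097), np.float64(0.212)), (422, np.float64(0.609), np.float64(0.082), np.float64(0.219)), (426, np.float64(0.601), np.float64(0.055), np.float64(0.232)), (430, np.float64(0.607), np.float64(0.053), np.float64(0.232)), (434, np.float64(0.605), np.float64(0.036), np.float64(0.24)), (438, np.float64(0.603), np.float64(0.022), np.float64(0.246)), (442, np.float64(0.605), np.float64(0.013), np.float64(0.25)), (446, np.float64(0.613), np.float64(0.013), np.float64(0.249))]
202 [(410, np.float64(0.602), np.float64(0.111), np.float64(0.201)), (414, np.float64(0.609), np.float64(0.11), np.float64(0.2)), (418, np.float64(0.61), np.float64(0.096), np.float64(0.207)), (422, np.float64(0.608), np.float64(0.079), np.float64(0.215)), (426, np.float64(0.609), np.float64(0.067), np.float64(0.22)), (430, np.float64(0.60
[... 7951 characters left out ...]
.float64(0.59), np.float64(-0.035), np.float64(0.205))]
241 [(410, np.float64(0.611), np.float64(0.112), np.float64(0.115)), (414, np.float64(0.608), np.float64(0.093), np.float64(0.126)), (418, np.float64(0.609), np.float64(0.08), np.float64(0.133)), (422, np.float64(0.608), np.float64(0.063), np.float64(0.142)), (426, np.float64(0.606), np.float64(0.048), np.float64(0.151)), (430, np.float64(0.605), np.float64(0.033), np.float64(0.16)), (434, np.float64(0.606), np.float64(0.022), np.float64(0.166)), (438, np.float64(0.606), np.float64(0.009), np.float64(0.173)), (442, np.float64(0.583), np.float64(-0.036), np.float64(0.201)), (446, np.float64(0.591), np.float64(-0.035), np.float64(0.199))]
```

View pics/s6c.png

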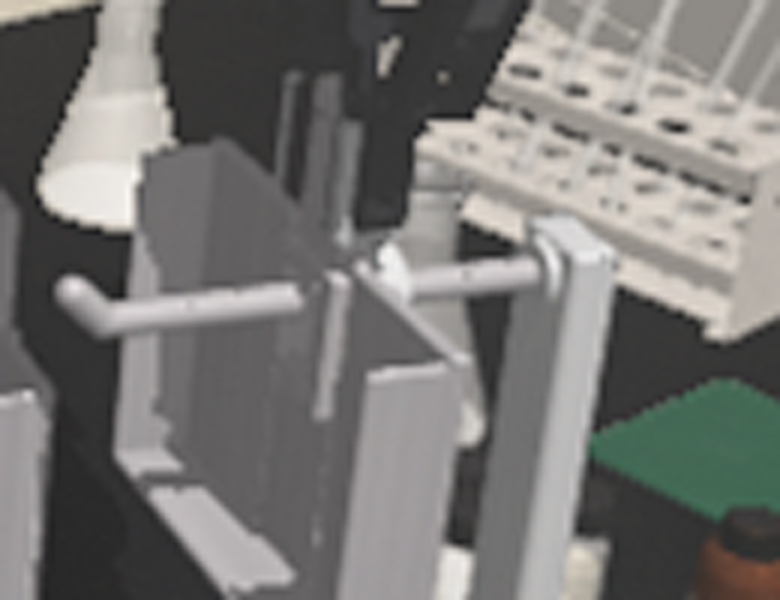

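Emit:
drive_tool(steps=[0,0.0005,0,0,0,0,1,0,0,0,0,0,0,1])

```text
clock: 9.75
eef_pos: [0.6109, 0.0383, 0.2983]
tool_rot: [0.725, 0.689, -0.0, -0.0]
ft_force: [-1.8, -0.5, -1.6]
grip_width: 0.0251
```

Emit:
drive_tool(steps=[0,0.0005,0,0,0,0,1,0,0,0,0,0,0,1])

```text
clock: 9.92
eef_pos: [0.611, 0.0383, 0.2983]
tool_rot: [0.725, 0.689, -0.001, -0.001]
ft_force: [-3.1, -0.5, -1.0]
grip_width: 0.0253
```

Emit:
drive_tool(steps=[0,0.0004,0,0,0,0,1,0,0,0,0,0,0,1])

```text
clock: 10.08
eef_pos: [0.6111, 0.0383, 0.2983]
tool_rot: [0.725, 0.689, -0.001, -0.001]
ft_force: [-5.4, 0.2, 0.7]
grip_width: 0.0254
```

Emit:
drive_tool(steps=[0,0,0,0,0,0,1,0,0,0,0,0,0,1,0,0,0,0,0,0,1,0,0,0,0,0,0,1,0,0,0,0,0,0,1,0,0,0,0,0,0,1])

```text
clock: 10.58
eef_pos: [0.6111, 0.0383, 0.2983]
tool_rot: [0.725, 0.689, -0.001, -0.001]
ft_force: [-5.3, 0.3, 0.1]
grip_width: 0.0253
```

Emit:
drive_tool(steps=[0,-0.0005,0.0008,0,0,0,1,0,0,0.0006,0,0,0,1,0,0,0,0,0,0,1])

```text
clock: 10.83
eef_pos: [0.611, 0.0382, 0.2969]
tool_rot: [0.725, 0.689, -0.0, -0.0]
ft_force: [-4.9, -0.5, 0.6]
grip_width: 0.0248
```

Emit:
drive_tool(steps=[0,0,0.0006,0,0,0,1,0,0,0,0,0,0,1])

```text
clock: 11.0
eef_pos: [0.611, 0.0382, 0.2965]
tool_rot: [0.725, 0.689, -0.0, -0.0]
ft_force: [-6.3, -1.2, 1.6]
grip_width: 0.0248
```

Emit:
drive_tool(steps=[0,-0.0004,0,0,0,0,1,0,0,0,0,0,0,-0.5,0,0,0,0,0,0,-0.5,0,0,0,0,0,0,-1,0,0,0,0,0,0,-1])

```text
clock: 11.42
eef_pos: [0.6119, 0.0383, 0.2967]
tool_rot: [0.725, 0.689, 0.001, 0.001]
ft_force: [-0.6, 0.5, 0.7]
grip_width: 0.0723
```

Emit:
drive_tool(steps=[0,0,-0.02,0,0,0,-1,0,0,-0.035,0,0,0,-1,0,0,-0.035,0,0,0,-1])

```text
clock: 11.67
eef_pos: [0.6108, 0.0382, 0.386]
tool_rot: [0.725, 0.689, -0.001, -0.001]
ft_force: [1.9, 0.1, 0.7]
grip_width: 0.0857
```

Run:
```python
from meas import *
o=bot.get_obs();print(o['clock'],o['eef_pos'],o['ft_force'])
snap('side','s7');crop('s7',300,120,260,195,3,'s7c')
snap('wrist','w7')
```

```text
11.6667 [0.61080982 0.03820715 0.3860063 ] [1.94081596 0.14803282 0.72391478]
```

View pics/s7c.png

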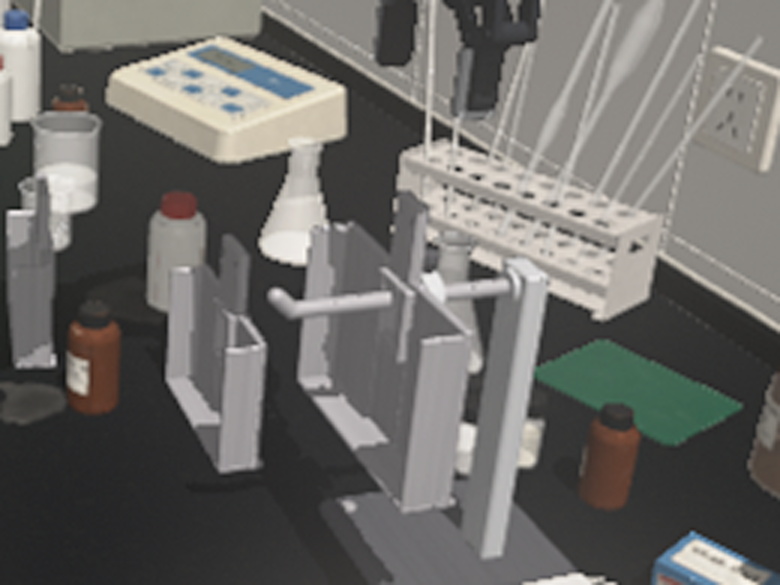

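View pics/w7.png

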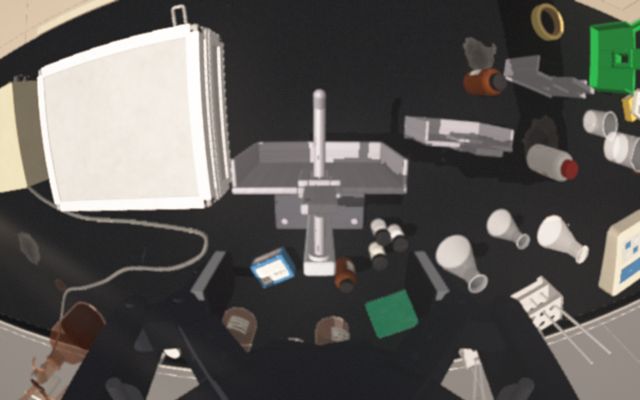

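Emit:
drive_tool(steps=[0.039,-0.0055,0.005,0,0,0,-1,0.039,-0.0055,0.005,0,0,0,-1,0.039,-0.0055,0.005,0,0,0,-1,0.039,-0.0055,0.005,0,0,0,-1,0.0392,-0.0055,0.005,0,0,0,-1,0,0,0.035,0,0,0,-1,0,0,0.035,0,0,0,-1,0,0,0.025,0,0,0,-1])

```text
clock: 12.43
eef_pos: [0.5929, 0.236, 0.2633]
tool_rot: [0.724, 0.69, -0.001, -0.0]
ft_force: [-0.2, -1.2, -0.7]
grip_width: 0.0855
```

Emit:
drive_tool(steps=[0,0,0.02,0,0,0,-1,0,0,0,0,0,0,-1,0,0,0,0,0,0,-1,0,0,0,0,0,0,-1])

```text
clock: 12.77
eef_pos: [0.5945, 0.2349, 0.2479]
tool_rot: [0.725, 0.689, 0.001, 0.001]
ft_force: [0.0, 0.6, 0.7]
grip_width: 0.0855
```

Run:
```python
from meas import *
o=bot.get_obs();print(o['clock'],o['eef_pos'],o['ft_force'],Rn.from_quat(o['tool_rot']).as_matrix().round(4)[:2,0])
m,p,d=snap('wrist','w8'); tabs(fcloud(m,d),boxes)
m,p,d=load('w7'); tabs(fcloud(m,d),boxes)
W=fcloud(m,d);B=(W[...,0]>.55)&(W[...,0]<.65)&(abs(W[...,1]-.04)<.1)&(W[...,2]>.25)&(W[...,2]<.275);q=W[B];print(len(q),np.median(q,0),q.min(0),q.max(0))
```

```text
12.7667 [0.59449464 0.23485013 0.24790463] [0.0279605  0.59272304 0.71902481] [0.0512 0.9987]
M tabtop n 1035 [0.5923 0.2355 0.1473] min [0.589 0.216 0.138] max [0.6   0.254 0.15 ] -4.7 | rim 2383 [0.589 0.236 0.099] -3.5
S tabtop n 727 [0.4997 0.3999 0.1371] min [0.491 0.379 0.128] max [0.508 0.431 0.14 ] -12.6 | rim 1186 [0.494 0.388 0.088] -14.7
M tabtop n 234 [0.5938 0.2318 0.1472] min [0.589 0.215 0.138] max [0.599 0.254 0.149] -4.2 | rim 620 [0.588 0.227 0.098] -2.6
S tabtop n 182 [0.4998 0.3994 0.1367] min [0.491 0.379 0.128] max [0.508 0.429 0.139] -13.0 | rim 386 [0.493 0.388 0.088] -15.8
542 [0.60787678 0.03847977 0.2620075 ] [0.60516636 0.02558908 0.25000496] [0.6139471  0.05130268 0.26436243]
```

View pics/w8.png

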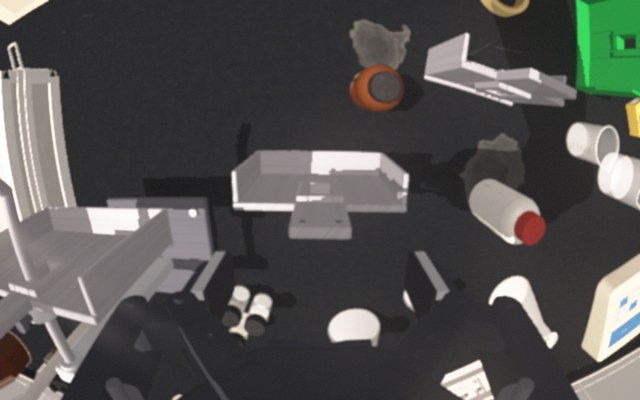

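Emit:
drive_tool(steps=[0,0,0.03,0,0,0.8,-1,0,-0.0005,0.03,0,0,0,-1,0,0,0.006,0,0,0,-1,0,0,0,0,0,0,-0.5,0,0,0,0,0,0,0.2,0,0,0,0,0,0,1,0,0,0,0,0,0,1,0,0,0,0,0,0,1])

```text
clock: 13.48
eef_pos: [0.5947, 0.235, 0.1831]
tool_rot: [0.73, 0.684, 0.002, 0.001]
ft_force: [1.0, -0.8, 4.5]
grip_width: 0.0372
```

Emit:
drive_tool(steps=[0,0,0,0,0,0,1,0,0,0,0,0,0,1,0,0,0,0,0,0,1])

```text
clock: 13.73
eef_pos: [0.5947, 0.235, 0.1831]
tool_rot: [0.73, 0.684, 0.002, 0.001]
ft_force: [1.2, -0.5, 6.3]
grip_width: 0.037
```

Emit:
drive_tool(steps=[0,0,-0.02,0,0,0,1,0,0,-0.035,0,0,0,1,0,0,-0.035,0,0,0,1,0,-0.028,-0.02,0,0,0,1,0,-0.028,-0.02,0,0,0,1,-0.02,-0.028,0,0,0,0,1,-0.039,0,0,0,0,0,1,-0.039,0,0,0,0,0,1])

```text
clock: 14.4
eef_pos: [0.501, 0.1428, 0.3109]
tool_rot: [0.728, 0.686, 0.0, 0.0]
ft_force: [1.6, -1.2, -3.3]
grip_width: 0.0369
```

Emit:
drive_tool(steps=[-0.035,0,0,0,0,0,1,-0.035,0,0,0,0,0,1,-0.0286,0,0,0,0,-0.8,1,0,0,0,0,0,0,1,0,0,0,0,0,0,1,0,0,0,0,0,0,1])

```text
clock: 14.9
eef_pos: [0.4964, 0.044, 0.3103]
tool_rot: [0.725, 0.689, 0.0, -0.0]
ft_force: [-0.3, 0.6, -1.9]
grip_width: 0.0371
```

```bash
cat > chk.py <<'E'
from meas import *
def chk(tag):
    m,p,d=snap('wrist',tag)
    o=bot.get_obs();T=Rn.from_quat(o['tool_rot']).as_matrix();print(o['clock'],o['eef_pos'].round(4),o['ft_force'].round(1),'yaw',np.degrees(np.arctan2(-T[0,0],T[1,0])).round(2))
    x,y,z=o['eef_pos']; print('bar y',.0414-.05*(x-.555))
    W=fcloud(m,d)
    B=(abs(W[...,0]-x)<.02)&(W[...,2]>z-.175)&(W[...,2]<z-.09)&(abs(W[...,1]-y)<.07)
    vs,us=np.where(B); 
    q=W[B]; k=abs(q[:,1]-y)>.02; q=q[k]
    A=np.c_[q[:,1]-y,q[:,2]-z,np.ones(len(q))]
    w=np.ones(len(q),bool)
    for _ in range(6):
        s=np.linalg.lstsq(A[w],q[w,0]-x,rcond=None)[0]; r=abs(A@s-(q[:,0]-x)); w=r<max(.0015,2*np.median(r))
    print('back plane: yaw',-np.degrees(s[0]).round(2),'tilt',np.degrees(s[1]).round(2),'x off',s[2].round(4),w.sum())
E
python3 -c "
from chk import *
chk('w9')"
```

```text
14.95 [0.4965 0.0446 0.3102] [ 0.2 -0.6 -2.4] yaw -2.89
bar y 0.04432436968191799
back plane: yaw -3.04 tilt 0.19 x off -0.0031 5229
```

View pics/w9.png

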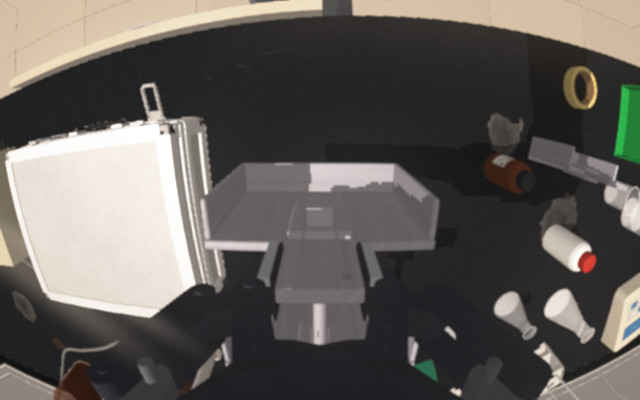

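Emit:
drive_tool(steps=[-0.0002,0.005,-0.003,0,0,0,1,0,0.01,0,0,0,0,1,0,0.01,0,0,0,0,1,0,0.008,0,0,0,0,1,0,0.008,0,0,0,0,1,0,0.008,0,0,0,0,1,0,0.008,0,0,0,0,1,0,0.007,0,0,0,0,1])

```text
clock: 15.62
eef_pos: [0.5613, 0.0407, 0.3131]
tool_rot: [0.725, 0.689, -0.0, -0.0]
ft_force: [-0.4, -0.8, -2.7]
grip_width: 0.037
```

Emit:
drive_tool(steps=[0,0,0,0,0,0,1,0,0,0,0,0,0,1])

```text
clock: 15.78
eef_pos: [0.5606, 0.0404, 0.313]
tool_rot: [0.725, 0.689, -0.0, -0.0]
ft_force: [-0.7, 0.3, -2.0]
grip_width: 0.0372
```

```bash
python3 -c "
from chk import *
o=bot.get_obs();print(o['clock'],o['eef_pos'],o['ft_force'])
snap('side','s10');crop('s10',300,120,260,195,3,'s10c')"
```

```text
15.7833 [0.56063915 0.04044084 0.31297876] [-0.71446191  0.26856632 -1.95663786]
```

View pics/s10c.png

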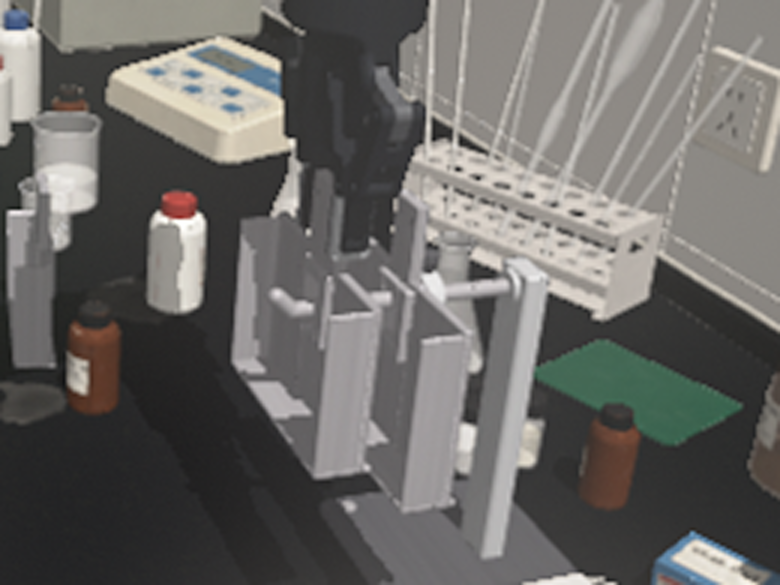

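Emit:
drive_tool(steps=[0.0005,0,0.005,0,0,0,1,0,0,0.005,0,0,0,1,0,0.002,0.0035,0,0,0,1,0,0.005,0,0,0,0,1,0,0.005,0,0,0,0,1,0,0.005,0,0,0,0,1,0,0.005,0,0,0,0,1,0,0,0,0,0,0,1])

```text
clock: 16.5
eef_pos: [0.5837, 0.0398, 0.2998]
tool_rot: [0.725, 0.689, 0.0, 0.0]
ft_force: [0.3, -0.7, -3.1]
grip_width: 0.0371
```

Emit:
drive_tool(steps=[0,0.003,0,0,0,0,1,0,0.002,0,0,0,0,1,0,0.002,0,0,0,0,1,0,0.001,0,0,0,0,1,0,0,0,0,0,0,1])

```text
clock: 16.92
eef_pos: [0.5906, 0.0394, 0.2998]
tool_rot: [0.725, 0.689, 0.0, 0.0]
ft_force: [0.1, -0.5, -2.9]
grip_width: 0.0365
```

Emit:
drive_tool(steps=[0,0.001,0.0005,0,0,0,1,0,0.001,0,0,0,0,1])

```text
clock: 17.08
eef_pos: [0.5923, 0.0394, 0.2993]
tool_rot: [0.725, 0.689, -0.0, -0.0]
ft_force: [0.0, 0.0, -2.5]
grip_width: 0.0371
```

Emit:
drive_tool(steps=[0,0.001,0,0,0,0,1,0,0,0,0,0,0,1])

```text
clock: 17.25
eef_pos: [0.5936, 0.0393, 0.2993]
tool_rot: [0.725, 0.689, 0.0, 0.0]
ft_force: [-0.1, -0.6, -1.8]
grip_width: 0.0373
```

Emit:
drive_tool(steps=[0,0.0006,0,0,0,0,1,0,0,0,0,0,0,1])

```text
clock: 17.42
eef_pos: [0.5941, 0.0393, 0.2993]
tool_rot: [0.725, 0.689, 0.0, 0.0]
ft_force: [0.4, 0.6, -3.1]
grip_width: 0.0373
```

Emit:
drive_tool(steps=[0,0.0006,0,0,0,0,1,0,0,0,0,0,0,1])

```text
clock: 17.58
eef_pos: [0.5946, 0.0392, 0.2993]
tool_rot: [0.725, 0.689, -0.0, -0.0]
ft_force: [-0.7, -0.2, -2.4]
grip_width: 0.0369
```

Emit:
drive_tool(steps=[0,0.0005,0,0,0,0,1,0,0,0,0,0,0,1])

```text
clock: 17.75
eef_pos: [0.5948, 0.0392, 0.2993]
tool_rot: [0.725, 0.689, -0.0, -0.0]
ft_force: [-1.4, -0.3, -2.4]
grip_width: 0.0373
```

Emit:
drive_tool(steps=[0,0.0005,0,0,0,0,1,0,0,0,0,0,0,1])

```text
clock: 17.92
eef_pos: [0.5949, 0.0392, 0.2993]
tool_rot: [0.725, 0.689, -0.001, -0.001]
ft_force: [-3.8, 0.5, -0.1]
grip_width: 0.0372
```

Emit:
drive_tool(steps=[0,0.0004,0,0,0,0,1,0,0,0,0,0,0,1])

```text
clock: 18.08
eef_pos: [0.5951, 0.0392, 0.2993]
tool_rot: [0.725, 0.689, -0.001, -0.001]
ft_force: [-5.5, 0.3, 0.1]
grip_width: 0.0373
```

Emit:
drive_tool(steps=[0,0,0,0,0,0,1,0,0,0,0,0,0,1,0,0,0,0,0,0,1,0,0,0,0,0,0,1,0,0,0,0,0,0,1,0,0,0,0,0,0,1])

```text
clock: 18.58
eef_pos: [0.595, 0.0392, 0.2993]
tool_rot: [0.725, 0.689, -0.001, -0.001]
ft_force: [-4.9, 0.6, 0.3]
grip_width: 0.0369
```

Emit:
drive_tool(steps=[0,-0.0005,0.0006,0,0,0,1,0,0,0.0006,0,0,0,1,0,0,0,0,0,0,1])

```text
clock: 18.83
eef_pos: [0.5949, 0.0392, 0.2981]
tool_rot: [0.725, 0.689, -0.0, -0.0]
ft_force: [-5.8, -0.5, 0.1]
grip_width: 0.0369
```

Emit:
drive_tool(steps=[0,-0.0004,0.0006,0,0,0,1,0,0,0,0,0,0,1])

```text
clock: 19.0
eef_pos: [0.5948, 0.0393, 0.298]
tool_rot: [0.725, 0.689, 0.0, -0.0]
ft_force: [-5.1, 0.2, 1.9]
grip_width: 0.0372
```

Emit:
drive_tool(steps=[0,0,0,0,0,0,-0.3,0,0,0,0,0,0,-0.5,0,0,0,0,0,0,-1,0,0,0,0,0,0,-1])

```text
clock: 19.33
eef_pos: [0.5958, 0.0391, 0.2978]
tool_rot: [0.725, 0.689, 0.001, 0.001]
ft_force: [-0.0, -0.4, 0.5]
grip_width: 0.0827
```

Emit:
drive_tool(steps=[0,0,-0.02,0,0,0,-1,0,0,-0.035,0,0,0,-1,0,0,-0.035,0,0,0,-1,0,0,0,0,0,0,-1])

```text
clock: 19.67
eef_pos: [0.597, 0.0393, 0.3956]
tool_rot: [0.725, 0.689, 0.005, 0.005]
ft_force: [0.3, 0.5, 0.5]
grip_width: 0.0853
```

```bash
python3 -c "
from chk import *
o=bot.get_obs();print(o['clock'],o['eef_pos'],o['ft_force'])
snap('side','s11');crop('s11',300,120,260,195,3,'s11c')
m,p,d=snap('wrist','w11');W=fcloud(m,d)
for x0,x1 in ((.58,.602),(.602,.63)):
  B=(W[...,0]>x0)&(W[...,0]<x1)&(abs(W[...,1]-.04)<.1)&(W[...,2]>.25)&(W[...,2]<.275);q=W[B];print(len(q),np.median(q,0),q.min(0),q.max(0))"
```

```text
19.6667 [0.5970496  0.03925675 0.39563278] [0.28893943 0.46875315 0.49280654]
868 [0.59202134 0.03940163 0.26210499] [0.5886909 0.0202311 0.2500404] [0.59859449 0.05861089 0.26474636]
600 [0.60750534 0.03841965 0.26188173] [0.6049056  0.02548414 0.25002461] [0.61440286 0.05124708 0.26428676]
```

View pics/s11c.png

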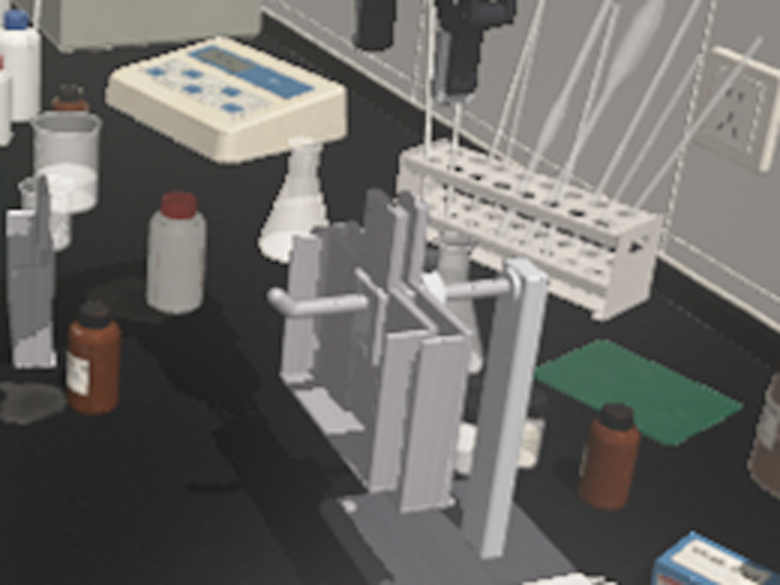

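View pics/w11.png

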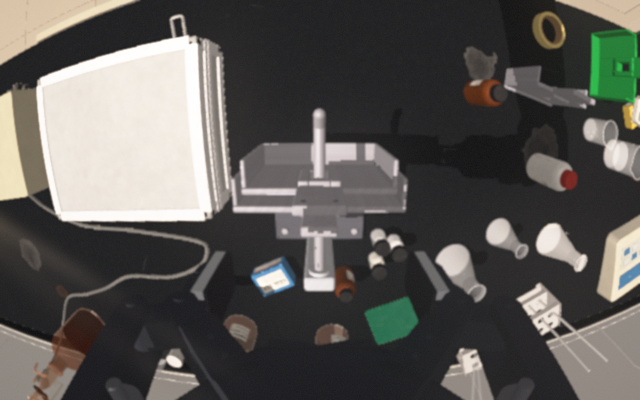

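Emit:
drive_tool(steps=[0.036,-0.0115,0,0,0,0,-1,0.036,-0.0115,0,0,0,0,-1,0.036,-0.0115,0,0,0,0,-1,0.036,-0.0115,0,0,0,0,-1,0.036,-0.0115,0,0,0,0,-1,0.036,-0.0115,0,0,0,0,-1,0.036,-0.0115,0,0,0,0,-1,0.036,-0.0115,0,0,0,0,-1])

```text
clock: 20.43
eef_pos: [0.517, 0.333, 0.3858]
tool_rot: [0.725, 0.689, -0.001, -0.0]
ft_force: [1.0, -0.2, 0.0]
grip_width: 0.0856
```

Emit:
drive_tool(steps=[0.036,-0.0115,0,0,0,0,-1,0.036,-0.0115,0,0,0,0,-1,0,0,0.03,0,0,4.6,-1,0,0,0.035,0,0,4.5,-1,0,0,0.035,0,0,0,-1,0,0,0.035,0,0,0,-1,0,0,0,0,0,0,-1,0,0,0,0,0,0,-1])

```text
clock: 21.1
eef_pos: [0.4972, 0.4034, 0.2491]
tool_rot: [0.777, 0.629, -0.004, 0.0]
ft_force: [0.1, 0.3, 0.6]
grip_width: 0.0852
```

Run:
```python
from meas import *
m,p,d=snap('wrist','w12'); tabs(fcloud(m,d),boxes)
o=bot.get_obs();T=Rn.from_quat(o['tool_rot']).as_matrix();print(o['clock'],o['eef_pos'],o['joint_pos'],'yaw',np.degrees(np.arctan2(-T[0,0],T[1,0])))
```

```text
S tabtop n 1266 [0.4983 0.4055 0.1373] min [0.49  0.381 0.128] max [0.508 0.43  0.14 ] -12.0 | rim 1841 [0.494 0.406 0.089] -11.9
21.15 [0.498638   0.40451356 0.25242856] [6.81554743e-01 5.51594627e-01 3.35495796e-01 1.35602257e+00
 1.47211437e-06 8.91504160e-01] yaw -12.029190961526648
```

View pics/w12.png

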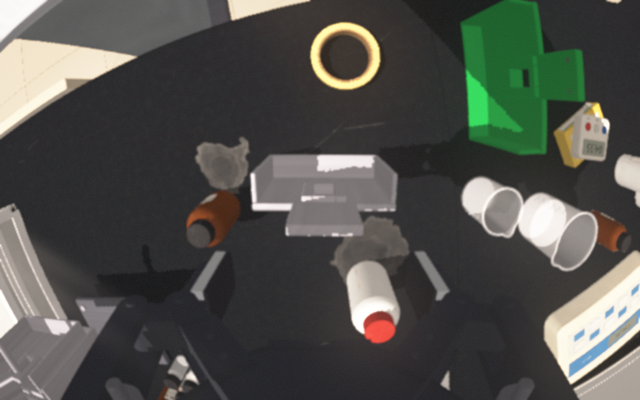

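Emit:
drive_tool(steps=[0,0,0.035,0,0,0,-1,0,0,0.03,0,0,0,-1,0.0005,0.0005,0.0145,0,0,0,-1,0,0,0,0,0,0,-0.7,0,0,0,0,0,0,-0.2,0,0,0,0,0,0,0.3,0,0,0,0,0,0,1,0,0,0,0,0,0,1])

```text
clock: 21.82
eef_pos: [0.5009, 0.4059, 0.1768]
tool_rot: [0.777, 0.629, 0.003, 0.0]
ft_force: [-0.7, -2.0, 6.8]
grip_width: 0.0483
```

Emit:
drive_tool(steps=[0,0,0,0,0,0,1,0,0,0,0,0,0,1,0,0,0,0,0,0,1,0,0,0,0,0,0,1])

```text
clock: 22.15
eef_pos: [0.5008, 0.4058, 0.1767]
tool_rot: [0.777, 0.629, 0.003, 0.0]
ft_force: [0.1, -1.1, 7.0]
grip_width: 0.0489
```

Emit:
drive_tool(steps=[0,0,-0.02,0,0,0,1,0,0,-0.035,0,0,0,1,0,0,-0.035,0,0,0,1,0,0,-0.035,0,0,0,1,-0.0354,0.007,-0.015,0,0,0,1,-0.039,0.0078,0,0,0,0,1,-0.039,0.0078,0,0,0,0,1,-0.039,0.0078,0,0,0,0,1])

```text
clock: 22.82
eef_pos: [0.4971, 0.2486, 0.3144]
tool_rot: [0.777, 0.63, 0.001, 0.0]
ft_force: [1.5, -0.7, -1.8]
grip_width: 0.0487
```

Emit:
drive_tool(steps=[-0.039,0.0078,0,0,0,0,1,-0.039,0.0078,0,0,0,0,1,-0.039,0.0078,0,0,0,0,1,-0.03,0.006,0,0,0,0,1,-0.03,0.006,0,0,0,0,1,-0.025,0.005,0,0,0,-4.6,1,0,0,0,0,0,-4.5,1,0,0,0,0,0,0,1])

```text
clock: 23.48
eef_pos: [0.4948, 0.0421, 0.3141]
tool_rot: [0.726, 0.688, 0.001, 0.0]
ft_force: [-0.5, -0.3, -1.5]
grip_width: 0.0489
```

Emit:
drive_tool(steps=[0,0,0,0,0,0,1,0,0,0,0,0,0,1])

```text
clock: 23.65
eef_pos: [0.4948, 0.0442, 0.3135]
tool_rot: [0.725, 0.689, 0.0, 0.0]
ft_force: [-0.1, 0.5, -2.3]
grip_width: 0.0486
```

```bash
python3 -c "
from chk import *
chk('w13'); m,p,d=snap('side','s13');crop('s13',300,120,260,195,3,'s13c')
W=cloud(m,d);B=(W[...,0]>.45)&(W[...,0]<.515)&(abs(W[...,1]-.044)<.08)&(W[...,2]>.12)&(W[...,2]<.26);q=W[B];print(q.min(0),q.max(0),np.percentile(q[:,2],[.3,1]))
m,p,d=load('w13');W=fcloud(m,d)
B=(W[...,0]>.45)&(W[...,0]<.51)&(abs(W[...,1]-.044)<.07)&(W[...,2]>.12)&(W[...,2]<.3);q=W[B]
print(np.histogram(q[:,2],bins=np.arange(.13,.30,.005)))
"
```

```text
23.7 [0.4947 0.0444 0.3133] [ 0.4  0.8 -2.4] yaw -2.92
bar y 0.04441273278623768
back plane: yaw -3.05 tilt 0.31 x off -0.0035 4233
[ 0.46246636 -0.01499715  0.13724932] [0.50540473 0.103318   0.2597415 ] [0.13834948 0.13953057]
(array([   0,  539, 3510,  297,  368,  381,  359,  373,  297,  307,  573,
        916,  506,  528,  566,  617,  661,  733, 1176, 1946,  433,  402,
        400,  574,  753,  807,  924, 1062, 2255,  952,  673,  676, 1189]), array([0.13 , 0.135, 0.14 , 0.145, 0.15 , 0.155, 0.16 , 0.165, 0.17 ,
       0.175, 0.18 , 0.185, 0.19 , 0.195, 0.2  , 0.205, 0.21 , 0.215,
       0.22 , 0.225, 0.23 , 0.235, 0.24 , 0.245, 0.25 , 0.255, 0.26 ,
       0.265, 0.27 , 0.275, 0.28 , 0.285, 0.29 , 0.295]))
```

View pics/w13.png

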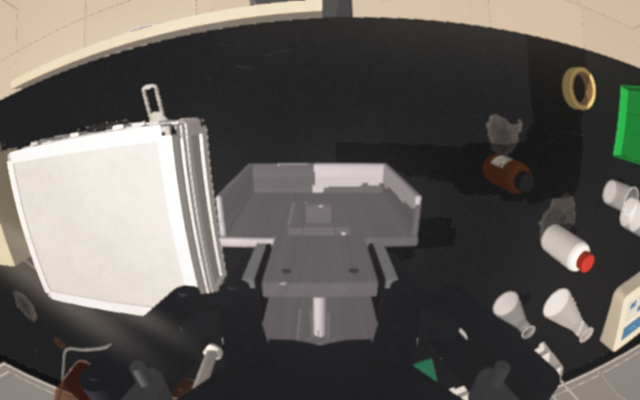

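View pics/s13c.png

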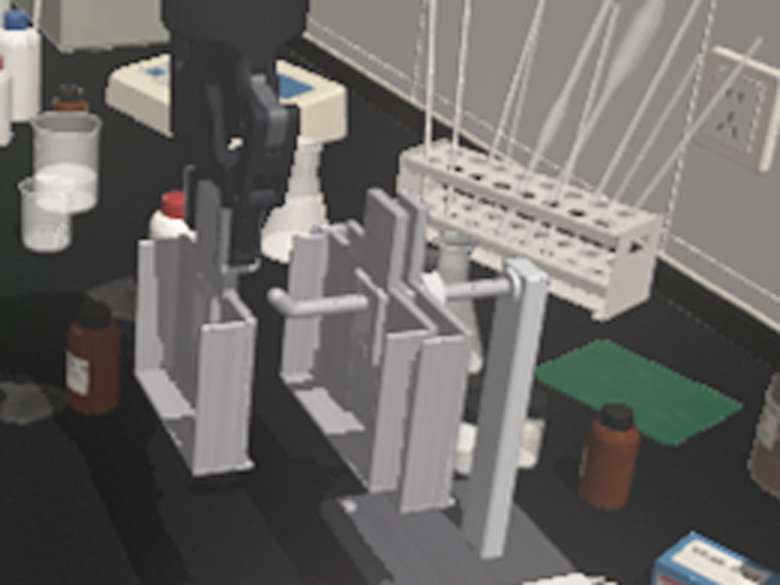

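Emit:
drive_tool(steps=[0,0.005,-0.0035,0,0,0,1,0,0.01,0,0,0,0,1,0,0.01,0,0,0,0,1,0,0.008,0,0,0,0,1,0,0.008,0,0,0,0,1,0,0.008,0,0,0,0,1,0,0.008,0,0,0,0,1,0,0.005,0,0,0,0,1])

```text
clock: 24.42
eef_pos: [0.5576, 0.0405, 0.3163]
tool_rot: [0.725, 0.689, 0.0, 0.0]
ft_force: [0.5, -0.6, -2.8]
grip_width: 0.049
```

Emit:
drive_tool(steps=[0,0,0,0,0,0,1,0,0,0,0,0,0,1])

```text
clock: 24.58
eef_pos: [0.5567, 0.0404, 0.3162]
tool_rot: [0.725, 0.689, -0.0, -0.0]
ft_force: [0.3, 1.1, -2.4]
grip_width: 0.0494
```

```bash
python3 -c "
from chk import *
o=bot.get_obs();print(o['clock'],o['eef_pos'],o['ft_force'])
snap('side','s14');crop('s14',300,120,260,195,3,'s14c')"
```

```text
24.5833 [0.55666311 0.04040031 0.3162181 ] [ 0.2614122   1.05740802 -2.36419015]
```

View pics/s14c.png

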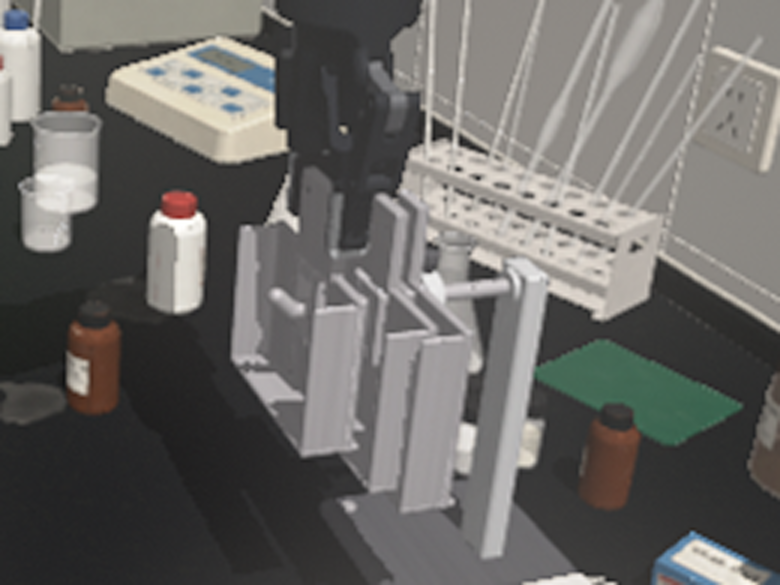

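Emit:
drive_tool(steps=[0.0007,0,0.005,0,0,0,1,0,0.001,0.005,0,0,0,1,0,0.004,0.003,0,0,0,1,0,0.005,0,0,0,0,1,0,0.004,0,0,0,0,1,0,0.003,0,0,0,0,1,0,0,0,0,0,0,1])

```text
clock: 25.22
eef_pos: [0.5745, 0.0402, 0.3035]
tool_rot: [0.725, 0.689, 0.0, 0.0]
ft_force: [-0.2, 0.2, -1.8]
grip_width: 0.0485
```

Emit:
drive_tool(steps=[0,0.001,0,0,0,0,1,0,0.001,0,0,0,0,1,0,0,0,0,0,0,1])

```text
clock: 25.47
eef_pos: [0.5757, 0.0402, 0.3036]
tool_rot: [0.725, 0.689, 0.0, 0.0]
ft_force: [-0.7, -0.6, -1.7]
grip_width: 0.0491
```

Emit:
drive_tool(steps=[0,0.001,0,0,0,0,1,0,0,0,0,0,0,1])

```text
clock: 25.63
eef_pos: [0.5766, 0.0401, 0.3036]
tool_rot: [0.725, 0.689, 0.0, 0.0]
ft_force: [-0.6, -0.8, -2.5]
grip_width: 0.0492
```

Emit:
drive_tool(steps=[0,0.0006,0,0,0,0,1,0,0,0,0,0,0,1])

```text
clock: 25.8
eef_pos: [0.5772, 0.0401, 0.3036]
tool_rot: [0.725, 0.689, 0.0, 0.0]
ft_force: [0.3, 0.1, -2.8]
grip_width: 0.0492
```

Emit:
drive_tool(steps=[0,0.0006,0.0008,0,0,0,1,0,0,0,0,0,0,1])

```text
clock: 25.97
eef_pos: [0.5778, 0.0401, 0.3026]
tool_rot: [0.725, 0.689, -0.0, -0.0]
ft_force: [0.8, 0.7, -0.9]
grip_width: 0.0489
```

Emit:
drive_tool(steps=[0,0.0006,0,0,0,0,1,0,0,0,0,0,0,1])

```text
clock: 26.13
eef_pos: [0.5784, 0.04, 0.3027]
tool_rot: [0.725, 0.689, -0.0, -0.0]
ft_force: [-0.0, 0.2, -2.0]
grip_width: 0.0486
```

Emit:
drive_tool(steps=[0,0.0005,0,0,0,0,1,0,0,0,0,0,0,1])

```text
clock: 26.3
eef_pos: [0.579, 0.04, 0.3027]
tool_rot: [0.725, 0.689, 0.0, 0.0]
ft_force: [1.0, 1.2, -2.2]
grip_width: 0.0487
```

Emit:
drive_tool(steps=[0,0.0004,0,0,0,0,1,0,0,0,0,0,0,1])

```text
clock: 26.47
eef_pos: [0.5793, 0.04, 0.3027]
tool_rot: [0.725, 0.689, 0.0, 0.0]
ft_force: [0.4, 0.8, -1.5]
grip_width: 0.0491
```

Emit:
drive_tool(steps=[0,0.0005,0,0,0,0,1,0,0,0,0,0,0,1])

```text
clock: 26.63
eef_pos: [0.5796, 0.04, 0.3027]
tool_rot: [0.725, 0.689, -0.0, -0.0]
ft_force: [-0.9, -0.0, -1.1]
grip_width: 0.049
```

Emit:
drive_tool(steps=[0,0.0005,0,0,0,0,1,0,0,0,0,0,0,1])

```text
clock: 26.8
eef_pos: [0.5798, 0.04, 0.3027]
tool_rot: [0.725, 0.689, -0.0, -0.0]
ft_force: [-1.6, 0.1, -1.6]
grip_width: 0.0487
```

Emit:
drive_tool(steps=[0,0.0004,0,0,0,0,1,0,0,0,0,0,0,1])

```text
clock: 26.97
eef_pos: [0.5799, 0.04, 0.3027]
tool_rot: [0.725, 0.689, -0.001, -0.001]
ft_force: [-4.4, 1.2, -0.6]
grip_width: 0.0487
```

Emit:
drive_tool(steps=[0,0.0002,0,0,0,0,1,0,0,0,0,0,0,1,0,0,0,0,0,0,1,0,0,0,0,0,0,1,0,0,0,0,0,0,1,0,0,0,0,0,0,1,0,0,0,0,0,0,1])

```text
clock: 27.55
eef_pos: [0.58, 0.04, 0.3027]
tool_rot: [0.725, 0.689, -0.001, -0.001]
ft_force: [-5.1, -0.1, 0.2]
grip_width: 0.0487
```

Emit:
drive_tool(steps=[0,-0.0005,0.0006,0,0,0,1,0,0,0,0,0,0,1])

```text
clock: 27.72
eef_pos: [0.5799, 0.04, 0.3021]
tool_rot: [0.725, 0.689, -0.0, -0.0]
ft_force: [-5.2, 0.5, 1.0]
grip_width: 0.0488
```

Emit:
drive_tool(steps=[0,-0.0003,0.0006,0,0,0,1,0,0,0,0,0,0,1])

```text
clock: 27.88
eef_pos: [0.5798, 0.04, 0.3015]
tool_rot: [0.725, 0.689, -0.0, -0.0]
ft_force: [-5.0, 0.5, 0.4]
grip_width: 0.0494
```

Emit:
drive_tool(steps=[0,-0.0003,0.0006,0,0,0,1,0,0,0,0,0,0,1])

```text
clock: 28.05
eef_pos: [0.5797, 0.04, 0.3014]
tool_rot: [0.725, 0.689, 0.0, 0.0]
ft_force: [-4.9, 0.6, 2.1]
grip_width: 0.0491
```

Emit:
drive_tool(steps=[0,0,0,0,0,0,-0.3,0,0,0,0,0,0,-0.6,0,0,0,0,0,0,-1,0,0,0,0,0,0,-1])

```text
clock: 28.38
eef_pos: [0.5805, 0.0399, 0.3011]
tool_rot: [0.725, 0.689, 0.001, 0.001]
ft_force: [1.0, 0.0, 0.1]
grip_width: 0.0853
```

Emit:
drive_tool(steps=[0,0,-0.02,0,0,0,-1,0,0,-0.035,0,0,0,-1,0,0,-0.035,0,0,0,-1,0,0,0,0,0,0,-1,0,0,0,0,0,0,-1,0,0,0,0,0,0,-1])

```text
clock: 28.88
eef_pos: [0.5801, 0.0399, 0.3908]
tool_rot: [0.725, 0.689, 0.0, 0.0]
ft_force: [0.2, -0.1, -0.2]
grip_width: 0.0853
```

```bash
python3 -c "
from chk import *
o=bot.get_obs();print(o['clock'],o['eef_pos'],o['ft_force'])
snap('side','s15');crop('s15',300,120,260,195,3,'s15c')
m,p,d=snap('wrist','w15');W=fcloud(m,d)
snap('top','t15');crop('t15',255,115,180,135,4.4,'t15c')
for x0,x1 in ((.566,.585),(.585,.6015),(.602,.616),(.616,.64)):
  B=(W[...,0]>x0)&(W[...,0]<x1)&(abs(W[...,1]-.04)<.1)&(W[...,2]>.25)&(W[...,2]<.275);q=W[B];
  if len(q):print(len(q),np.median(q,0),q.min(0),q.max(0))"
```

```text
28.8833 [0.58005581 0.03994285 0.39081177] [ 0.18412965 -0.09886316 -0.1683213 ]
1068 [0.57569862 0.04028837 0.26212026] [0.57235179 0.01560213 0.25005868] [0.58218625 0.06454502 0.2650531 ]
890 [0.59149617 0.0395593  0.26203001] [0.58900152 0.02046752 0.25002641] [0.5989592  0.05856158 0.26464256]
592 [0.60732246 0.03872914 0.2618658 ] [0.60498003 0.02543519 0.25003077] [0.61444792 0.05138177 0.26393298]
```

View pics/s15c.png

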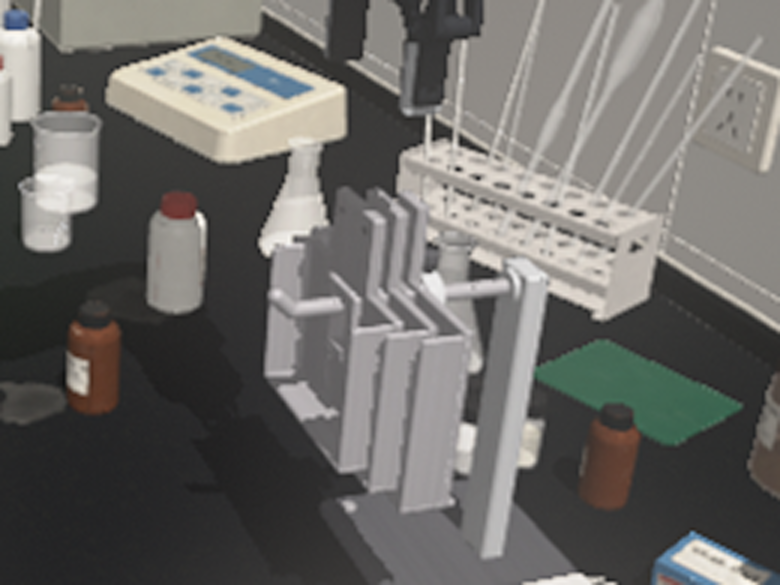

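View pics/w15.png

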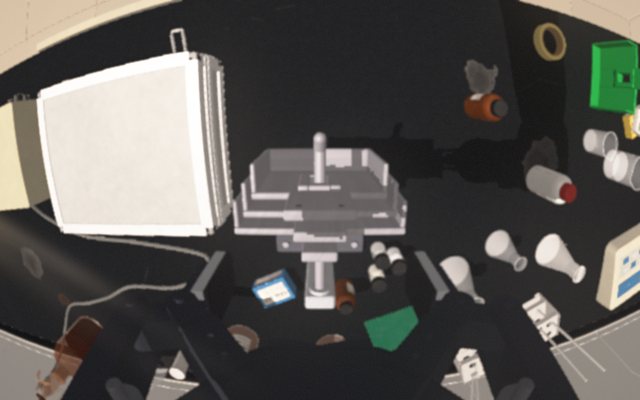

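View pics/t15c.png

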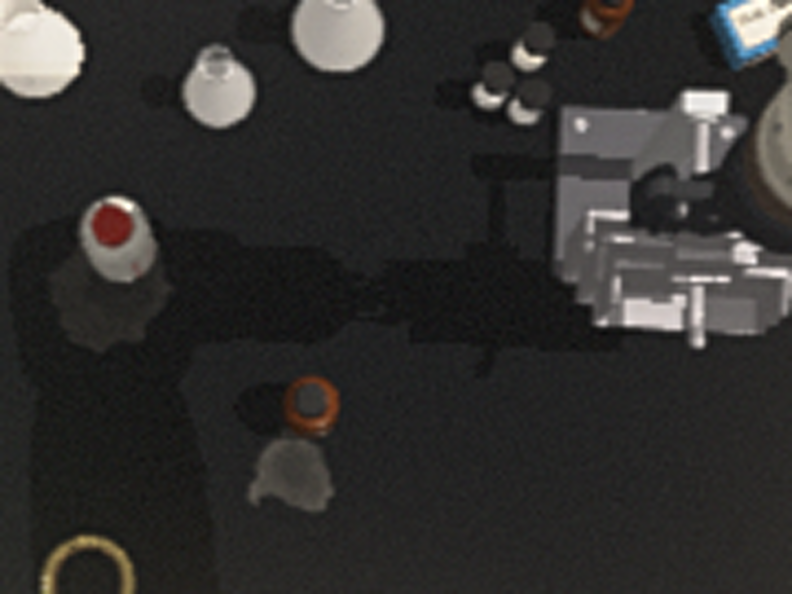

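```bash
python3 -c "
from look import *
m,p,d=load('w15');W=fcloud(m,d)
for n,x,a in (('S',.580,(.02,.05)),('L',.611,(.068,.073))):
  B=(abs(W[...,0]-x)<.012)&(abs(W[...,1]-.04)>a[0])&(abs(W[...,1]-.04)<a[1])&(W[...,2]>.15)&(W[...,2]<.215);q=W[B]
  A=np.c_[q[:,1]-.04,q[:,2]-.19,np.ones(len(q))];w=np.ones(len(q),bool)
  for _ in range(6):
    s=np.linalg.lstsq(A[w],q[w,0],rcond=None)[0];r=abs(A@s-q[:,0]);w=r<max(.001,2*np.median(r))
  print(n,np.degrees(s[:2]),s[2],w.sum())
# bystanders moved? compare top
m0,p0,d0=load('top0');m1,p1,d1=load('t15')
for nm,c in dict(white=(281,167),amber=(326,208),tape=(275,247),beaker=(235,190)).items():
  g=[cv2.cvtColor(x[c[1]-9:c[1]+9,c[0]-12:c[0]+12],cv2.COLOR_RGB2GRAY).astype(np.float32) for x in (p0,p1)]
  print(nm,cv2.phaseCorrelate(*g))
"
```

```text
S [ 2.84689239 -0.32413937] 0.5753797747415332 1125
L [ 1.01446113 -0.39897839] 0.6043572854683279 154
white ((-0.480652068553864, -0.2990778444162494), 0.6495977115851862)
amber ((0.39717620893115857, 0.10580656930955179), 1.0221455809142854)
tape ((0.010840832959253532, 0.16292349974199993), 1.0121754948739652)
beaker ((-0.00613137874557701, 0.0017219060792612595), 0.966437595585982)
```

```bash
python3 -c "
from workcell import job_done
print(job_done())"
```

```text
the job is handed in; nothing more can be done
None
```

All three trays are hanging on the hook, large, then medium, then small, open fronts towards the tip. I handed the job in at about 29 s of the 72 s allowed; `job_done` gives no verdict.

**Pressing home:** I slid each tray along the bar in steps of 1 mm or less until I felt contact. The large one met the collar about 88 mm behind the tip. I held about 5 N on each for half a second, then lowered it onto the bar and released it. The highest push I saw was 6.3 N, against the 12 N at which the collar gives way. The arm showed no creep under the held push, but I did not measure the collar's place again afterwards.

**Last checks:**
- **Spacing:** the grip tabs stand about 16 mm apart, and their tops are at z ≈ 0.264 m, where a hung tray's should be.
- **Plumb:** the small tray measures within about 0.4° of plumb. The large one also reads 0.4°, but on few points, and its turn about the vertical read 1.0° against the bar's 2.9°. I put that down to the sparse points. The medium one was judged only from the pictures and its tab.
- **Bystanders:** the tape and beaker matched the first picture to within 0.2 pixel. The white and amber bottles read up to 0.6 pixel off, about 2 mm. The gripper never came down next to them and the arm's shadow had changed there, so I took it as lighting.
- **Gripper:** it was open, clear above the trays, with no force on it beyond noise.

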